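Pull-check the lid studs, then charge the finishing tub

ROBOT

A 6-joint arm with a two-finger parallel gripper is mounted at the origin on the work surface. World frame = base frame: x ahead of the robot, y to its left, z up, the work surface at z = 0. Lengths are in mm, angles in degrees, forces in N, time in s.
With the tool pointing down it reaches from about 300 to 850 mm from the base axis. Payload 4.2 kg.
Tool frame: the origin (TCP) lies midway between the tips of the shut fingers; the grasp point (between the pads) lies 19 mm behind it (env.grip_point_offset is the distance from the TCP to the grasp point, in mm); z points along the fingers, x is the direction in which the jaws open and shut, and the axes are right-handed (so a half turn about z gives the same grasp; the last joint's range is limited). The gripper opens to 91 mm and grips with 3 to 60 N. Pads are 32 mm wide; open, the fingers measure 118 mm over their backs; the gripper's body (76 mm by 178 mm) begins 60 mm behind the grasp point.
Start: joints at [70.818, 18.312, 89.639, -0, 72.044, -1.146], TCP at [178.038, 546.759, 213.976] pointing down, gripper open.
Joint ranges: [-177.97, 177.97], [-48.28, 115.42], [12.27, 149.76], [-77.06, 257.06], [2.81, 150.46], [-146.56, 146.56]. Speed limits (degrees/s): [147.25, 147.25, 180, 180, 180, 180].

INTERFACE

Orientations are given as [roll, pitch, yaw] about the fixed x, y, z axes, in that order (R = Rz(yaw) Ry(pitch) Rx(roll)).
In Python, from workcell import env gives the robot as it stands.
- The arm moves only by the shell command python3 -m pendant 'ROWS' [FORCE]. ROWS is JSON, a list of rows, each an object with "xyz": the shift along the tool's x, y, z in m, a list of three; "roll": the turn about the tool's z in degrees; "jaw": the closure, from 0 (fully open) to 1 (shut). A call has exactly 8 rows; each row is the pose to reach, as a shift and turn from the pose commanded when the call began, along the tool's axes at that moment; what a row does not reach only later rows make up. A row lasts 1/8 s, in which the tool goes at most 62.5 mm and 10.7 degrees, less where a joint would pass 70% of its speed; a pose out of reach is approached as far as the arm can. A call with a gripper value outside its range is refused whole. The fingers move at their own pace and stop on an object; FORCE is the grip in N (left out, the last holds). Time passes only in rows, so rows that repeat a pose let the fingers close, or fill a call up. It gives the time, the measured TCP pose, the force and the opening at its end, in the units of the state.
- env.state(): the state, without advancing time (a new reading comes with each control period).
- env.grab_frame(name): name is "scene" or "top" or "wrist"; returns (picture, depth): 420x560x3 uint8, blue, green, red; 420x560 float32, mm along the optical axis (not along the pixel's ray), 0 where there is no reading.
- env.camera_params(name): a dict with "camera_matrix" (3x3 intrinsics, pixels), "cam_to_world" (4x4, takes a point from camera to world coordinates); the wrist camera has in their place "hand_eye" (4x4, takes a point from camera to tool coordinates, whose origin is the TCP and whose axes are the tool frame's). Camera axes: x right, y up, looking along -z (the intrinsics and any distortion apply to the point x, -y, -z); pixel columns grow to the right and rows downward; lengths in mm; the calibration is good to about 2 mm. A picture is of the moment at which its call begins: read the wrist's pose just before it. camera_params takes no time and is no camera call.
- env.job_done(): hands the job in, once; it reports no verdict.
The state is a dict: "time_s": time; "qpos": joint angles; "qvel": joint speeds; "effort": joint torques, N m; "ee_pos": TCP position; "ee_rot": TCP orientation; "force": force on the tool from outside, world axes, zero at the start; "torque": the same for the moment, N m; "gripper_width": finger opening in mm.
Only numpy, scipy, OpenCV 4.12 (cv2) and the standard library are available. Lean on these libraries where they do the work, as an engineer would, in place of code of your own. Each camera call takes 0.05 s, during which the arm holds its last target. There are 200 camera calls.

TASK

Get the finishing tub ready: first test every lid stud by gripping its head and tugging it straight up with about 12 N (never more than 18 N), leaving the ones that hold where they are and putting any that lifts out of its socket in the metal reject pan. Then carry the tray of forged blanks over, tip it so that they slide into the tub, add any blanks lying on the bench, so that every blank is in the tub, and leave the empty tray upright on its rubber mat. Don't disturb the pruning shears or the oil bottle.

Things in the scene. Friction and masses are not known exactly. Their poses are not given: they have to be found in the camera images.
- tub: Open finishing tub, fixed, grey steel, rubber floor. Origin: centre of its underside, on the bench; its x points roughly away from the robot, y to the robot's left. Inside 158 mm (x) by 248 mm (y), walls 6 mm, rim 100 mm high, floor 12 mm high. A ledge with studs runs outside its far (+x) and left (+y) sides; the near side and the right end (-y) are free.
- ledge (a point): Corner point of the dark L-shaped ledge, 60 mm wide and high, at tub x 115, y 160, z 60 mm. On the ledge stand five grey socket blocks 46 x 46 mm, tops 100 mm above the bench, with vertical 19.5 mm holes: three on the far side (tub x 115; y -90, 0, 90 mm), two on the left end (tub y 160; x 45, -50 mm). Which stud is in which changes; one may be empty.
- stud_a: Steel lid stud, 150 g, standing in one of the five sockets (may be absent). Origin on its axis at the socket's top face, 100 mm up when seated; z up. Spigot 18 mm thick, 28 mm down; above: shoulder 30 mm wide to 6 mm, shaft 14 mm thick to 46 mm, round head 30 mm wide from 46 to 64 mm, to grip. Good ones are sprung: 1 mm rise per 1.5 N (12 N: 8 mm). Loose ones just lift out.
- stud_b: Steel lid stud, 150 g, standing in one of the five sockets (may be absent). Origin on its axis at the socket's top face, 100 mm up when seated; z up. Spigot 18 mm thick, 28 mm down; above: shoulder 30 mm wide to 6 mm, shaft 14 mm thick to 46 mm, round head 30 mm wide from 46 to 64 mm, to grip. Good ones are sprung: 1 mm rise per 1.5 N (12 N: 8 mm). Loose ones just lift out.
- stud_c: Steel lid stud, 150 g, standing in one of the five sockets (may be absent). Origin on its axis at the socket's top face, 100 mm up when seated; z up. Spigot 18 mm thick, 28 mm down; above: shoulder 30 mm wide to 6 mm, shaft 14 mm thick to 46 mm, round head 30 mm wide from 46 to 64 mm, to grip. Good ones are sprung: 1 mm rise per 1.5 N (12 N: 8 mm). Loose ones just lift out.
- stud_d: Steel lid stud, 150 g, standing in one of the five sockets (may be absent). Origin on its axis at the socket's top face, 100 mm up when seated; z up. Spigot 18 mm thick, 28 mm down; above: shoulder 30 mm wide to 6 mm, shaft 14 mm thick to 46 mm, round head 30 mm wide from 46 to 64 mm, to grip. Good ones are sprung: 1 mm rise per 1.5 N (12 N: 8 mm). Loose ones just lift out.
- stud_e: Steel lid stud, 150 g, standing in one of the five sockets (may be absent). Origin on its axis at the socket's top face, 100 mm up when seated; z up. Spigot 18 mm thick, 28 mm down; above: shoulder 30 mm wide to 6 mm, shaft 14 mm thick to 46 mm, round head 30 mm wide from 46 to 64 mm, to grip. Good ones are sprung: 1 mm rise per 1.5 N (12 N: 8 mm). Loose ones just lift out.
- ring_a (a point): Centre of the brass drag collar (25 mm wide, 8 mm high) round stud_a's shaft; at the start on its shoulder, 10 mm above the stud's origin. A good stud carries it up when pulled and it stays at the highest point when the stud springs back, so its gap over the shoulder records the pull. The robot cannot shift it. On a loose stud (same look, no resistance but weight) it never moves.
- ring_b (a point): Centre of the brass drag collar (25 mm wide, 8 mm high) round stud_b's shaft; at the start on its shoulder, 10 mm above the stud's origin. A good stud carries it up when pulled and it stays at the highest point when the stud springs back, so its gap over the shoulder records the pull. The robot cannot shift it. On a loose stud (same look, no resistance but weight) it never moves.
- ring_c (a point): Centre of the brass drag collar (25 mm wide, 8 mm high) round stud_c's shaft; at the start on its shoulder, 10 mm above the stud's origin. A good stud carries it up when pulled and it stays at the highest point when the stud springs back, so its gap over the shoulder records the pull. The robot cannot shift it. On a loose stud (same look, no resistance but weight) it never moves.
- ring_d (a point): Centre of the brass drag collar (25 mm wide, 8 mm high) round stud_d's shaft; at the start on its shoulder, 10 mm above the stud's origin. A good stud carries it up when pulled and it stays at the highest point when the stud springs back, so its gap over the shoulder records the pull. The robot cannot shift it. On a loose stud (same look, no resistance but weight) it never moves.
- ring_e (a point): Centre of the brass drag collar (25 mm wide, 8 mm high) round stud_e's shaft; at the start on its shoulder, 10 mm above the stud's origin. A good stud carries it up when pulled and it stays at the highest point when the stud springs back, so its gap over the shoulder records the pull. The robot cannot shift it. On a loose stud (same look, no resistance but weight) it never moves.
- tray: Bare steel tray, loose, 400 g. Origin: centre of its underside. Floor 4 mm thick, slippery (friction about 0.3), 210 mm long (x) and 130 mm wide (y); walls 25 mm high at both sides and the -x end; the +x end is an open lip, at the start towards the robot's left. A wooden handle bar, 16 mm (x) by 24 mm (z), bridges its middle along y, 130 mm free span, centre 95 mm above the origin.
- mat: Flat black rubber mat 190 x 270 x 3 mm fixed on the bench at the right, long side along its y; origin centre of its underside. The tray stands on it and goes back on it.
- blank_a: Dark forged shear-handle blank, loose, about 70 g, lying in the tray at the start (may be absent): a bar 22 mm wide and 18 mm thick with a round boss 30 mm across and 22 mm high at its +x end, 71 mm long overall (x -35 to 36 mm). Origin: on its underside, near the middle of its length.
- blank_b: Dark forged shear-handle blank, loose, about 70 g, lying in the tray at the start (may be absent): a bar 22 mm wide and 18 mm thick with a round boss 30 mm across and 22 mm high at its +x end, 71 mm long overall (x -35 to 36 mm). Origin: on its underside, near the middle of its length.
- blank_c: Dark forged shear-handle blank, loose, about 70 g, lying in the tray at the start (may be absent): a bar 22 mm wide and 18 mm thick with a round boss 30 mm across and 22 mm high at its +x end, 71 mm long overall (x -35 to 36 mm). Origin: on its underside, near the middle of its length.
- blank_d: Dark forged shear-handle blank, loose, about 70 g, lying in the tray at the start (may be absent): a bar 22 mm wide and 18 mm thick with a round boss 30 mm across and 22 mm high at its +x end, 71 mm long overall (x -35 to 36 mm). Origin: on its underside, near the middle of its length.
- blank_e: Dark forged shear-handle blank, loose, about 70 g, lying on the bench to the left of the tub at the start (may be absent): a bar 22 mm wide and 18 mm thick with a round boss 30 mm across and 22 mm high at its +x end, 71 mm long overall (x -35 to 36 mm). Origin: on its underside, near the middle of its length.
- blank_f: Dark forged shear-handle blank, loose, about 70 g, lying on the bench to the left of the tub at the start (may be absent): a bar 22 mm wide and 18 mm thick with a round boss 30 mm across and 22 mm high at its +x end, 71 mm long overall (x -35 to 36 mm). Origin: on its underside, near the middle of its length.
- bin: Open bare-metal reject pan, loose, 500 g, 120 mm (its x) by 180 mm (its y) and 60 mm high, walls 4 mm, floor 4 mm. Origin: centre of its underside.
- shears_left: Finished pruning shears lying flat on the bench at the left, about 195 mm long, 16 mm high. Origin: under the pivot. A bystander.
- oil_bottle: Grey plastic oil bottle 60 mm wide, 150 mm tall, standing beyond the tub. Origin: centre of its underside. A bystander.
There are look-alikes about, which are no part of the job. What is shaped like the stud_e but blue, brown or red is not meant.

How it is judged (in metres and radians):
On the way, in this order (a step that is already met when the one before it is completed fails the run):
1. every stud present has either been tugged with at least 9 N and sits back in its socket, or lies in the reject pan (((z of ring_a in the frame of stud_a between 0.016 and 0.0235 m and z of stud_a in the frame of tub below 0.102 m) or (x of stud_a in the frame of bin between -0.06 and 0.06 m and y of stud_a in the frame of bin between -0.09 and 0.09 m and z of stud_a in the frame of bin below 0.09 m and linear speed of stud_a below 0.05 m/s)) and ((z of ring_b in the frame of stud_b between 0.016 and 0.0235 m and z of stud_b in the frame of tub below 0.102 m) or (x of stud_b in the frame of bin between -0.06 and 0.06 m and y of stud_b in the frame of bin between -0.09 and 0.09 m and z of stud_b in the frame of bin below 0.09 m and linear speed of stud_b below 0.05 m/s)) and ((z of ring_c in the frame of stud_c between 0.016 and 0.0235 m and z of stud_c in the frame of tub below 0.102 m) or (x of stud_c in the frame of bin between -0.06 and 0.06 m and y of stud_c in the frame of bin between -0.09 and 0.09 m and z of stud_c in the frame of bin below 0.09 m and linear speed of stud_c below 0.05 m/s)) and ((z of ring_d in the frame of stud_d between 0.016 and 0.0235 m and z of stud_d in the frame of tub below 0.102 m) or (x of stud_d in the frame of bin between -0.06 and 0.06 m and y of stud_d in the frame of bin between -0.09 and 0.09 m and z of stud_d in the frame of bin below 0.09 m and linear speed of stud_d below 0.05 m/s)) and ((z of ring_e in the frame of stud_e between 0.016 and 0.0235 m and z of stud_e in the frame of tub below 0.102 m) or (x of stud_e in the frame of bin between -0.06 and 0.06 m and y of stud_e in the frame of bin between -0.09 and 0.09 m and z of stud_e in the frame of bin below 0.09 m and linear speed of stud_e below 0.05 m/s))), for 0.2 s.
2. the tray is tipped over the tub (angle between tray's own z axis and vertical above 0.35 rad and horizontal distance between tray and tub below 0.25 m and height (world z) of tray above 0.1 m), for 0.1 s.
At the end, for the whole second after the job is handed in: Every good stud sits in its socket, collar 6 to 13.5 mm above its shoulder (a pull of 9 to 20 N); every stud that came out lies in the reject pan; all blanks are inside the tub below its rim; the tray stands level and at rest, its centre within 60 mm of the mat's centre (all of step 1 and x of blank_a in the frame of tub between -0.08 and 0.08 m and y of blank_a in the frame of tub between -0.126 and 0.126 m and height (world z) of each of blank_a, blank_b, blank_c, blank_d, blank_e, blank_f below 0.095 m and x of blank_b in the frame of tub between -0.08 and 0.08 m and y of blank_b in the frame of tub between -0.126 and 0.126 m and x of blank_c in the frame of tub between -0.08 and 0.08 m and y of blank_c in the frame of tub between -0.126 and 0.126 m and x of blank_d in the frame of tub between -0.08 and 0.08 m and y of blank_d in the frame of tub between -0.126 and 0.126 m and x of blank_e in the frame of tub between -0.08 and 0.08 m and y of blank_e in the frame of tub between -0.126 and 0.126 m and x of blank_f in the frame of tub between -0.08 and 0.08 m and y of blank_f in the frame of tub between -0.126 and 0.126 m and horizontal distance between tray and mat below 0.06 m and height (world z) of tray below 0.012 m and angle between tray's own z axis and vertical below 0.06 rad and linear speed of tray below 0.03 m/s); the robot touches nothing.
It fails at once if a stud was pulled with more than 20 N (z of ring_a in the frame of stud_a above 0.0235 m or z of ring_b in the frame of stud_b above 0.0235 m or z of ring_c in the frame of stud_c above 0.0235 m or z of ring_d in the frame of stud_d above 0.0235 m or z of ring_e in the frame of stud_e above 0.0235 m).
It fails at once if a bystander was pushed more than 40 mm (distance of any of shears_left, oil_bottle from where it was at the start of the episode above 0.04 m).
Of stud_d, stud_e only 1 to 2 are there at a start; the rules pass over those that are not, and their reading is None.
Of blank_a, blank_b, blank_c, blank_d only 2 to 4 are there at a start; the rules pass over those that are not, and their reading is None.
Of blank_e, blank_f only 1 to 2 are there at a start; the rules pass over those that are not, and their reading is None.
At some moment in a run one of tray, bin, blank_e, blank_f may be knocked a few centimetres aside while the robot is not near it.
It also fails if it takes over 210 s, if anything falls off the work surface, if the arm or the gripper's body presses on something with over 40 N, if the wrist force passes 120 N, or if a joint passes its speed limit or range.

## Working session

There is one attempt and no reset: what is moved stays moved. The work goes in short steps, Python scripts to look and compute and a shell command to move; the robot and the scene stay as the last step left them, time stands still between calls to the robot, and variables do not carry over. Pictures are saved under pics/ and viewed, about 12 in all and at most 16, crops included, and the job is handed in when it is done.

```bash
ls; mkdir -p pics; cat > h.py <<'E'
import numpy as np, cv2
from workcell import env
from scipy.spatial.transform import Rotation as R
def tool():
    s=env.state();T=np.eye(4);T[:3,:3]=R.from_euler('xyz',s['ee_rot'],degrees=True).as_matrix();T[:3,3]=s['ee_pos'];return T
def grab(name,save=None):
    T=tool();im,d=env.grab_frame(name);p=env.camera_params(name)
    M=p['cam_to_world'] if 'cam_to_world' in p else T@np.array(p['hand_eye'])
    if save: cv2.imwrite('pics/'+save+'.png',im); np.savez('pics/'+save,d=d,M=M,K=np.array(p['camera_matrix']),dist=np.array(p.get('distortion',p.get('dist_coeffs',[0.]*5)),float))
    return im,d
def world(save):
    z=np.load('pics/'+save+'.npz');d=z['d'];K=z['K'];h,w=d.shape
    u,v=np.meshgrid(np.arange(w),np.arange(h))
    n=cv2.undistortPoints(np.stack([u,v],-1).reshape(-1,1,2).astype(float),K,z['dist']).reshape(h,w,2)
    P=np.stack([n[...,0]*d,-n[...,1]*d,-d,np.ones_like(d)],-1)@z['M'].T
    P=P[...,:3];P[d==0]=np.nan;return P
def delta(xyz,T=None):
    "tool-axes shift in m from current TCP to world xyz (mm)"
    T=tool() if T is None else T
    return np.round(T[:3,:3].T@(np.array(xyz)-T[:3,3])/1000,4)
E
python3 - <<'E'
from h import *
print(env.state())
for n in('top','scene','wrist'):
    p=env.camera_params(n);print(n,{k:np.round(v,3).tolist() if not isinstance(v,str) else v for k,v in p.items()});grab(n,n+'0')
E
```

```text
pics
{'time_s': 0.0, 'qpos': array([ 7.08168469e+01,  1.83504724e+01,  8.97065423e+01,  9.40181824e-04,
        7.20432624e+01, -1.14550218e+00]), 'qvel': array([ 0.07552324,  0.02220369, -0.02584329, -0.01470679,  0.04933371,
        0.02958866]), 'effort': array([-9.57122757e-04, -4.12472034e+01, -2.31964356e+01,  7.26124342e-02,
        4.59358364e-02, -1.56199767e-04]), 'ee_pos': array([177.86828078, 546.2661807 , 213.13107191]), 'ee_rot': array([-1.79997102e+02,  1.00239184e-01,  7.19620609e+01]), 'force': array([-0.40811775, -0.36249336, -0.26928905]), 'torque': array([-0.00176877, -0.04318763,  0.00966761]), 'gripper_width': 91.03167940434834}
top {'camera_matrix': [[460.328, 0.0, 282.744], [0.0, 460.328, 215.269], [0.0, 0.0, 1.0]], 'cam_to_world': [[0.013, 0.981, -0.193, 309.154], [-1.0, 0.013, 0.0, 40.63], [0.003, 0.193, 0.981, 1368.501], [0.0, 0.0, 0.0, 1.0]]}
scene {'camera_matrix': [[396.861, 0.0, 277.915], [0.0, 396.861, 207.593], [0.0, 0.0, 1.0]], 'cam_to_world': [[0.5, -0.52, 0.693, 1285.86], [0.866, 0.291, -0.407, -355.405], [0.01, 0.803, 0.596, 696.93], [0.0, 0.0, 0.0, 1.0]]}
wrist {'camera_matrix': [[363.459, 0.0, 284.932], [0.0, 363.459, 210.509], [0.0, 0.0, 1.0]], 'hand_eye': [[1.0, -0.001, -0.001, -0.119], [-0.001, -0.958, -0.286, -81.231], [-0.001, 0.286, -0.958, -170.922], [0.0, 0.0, 0.0, 1.0]]}
```

View pics/top0.png

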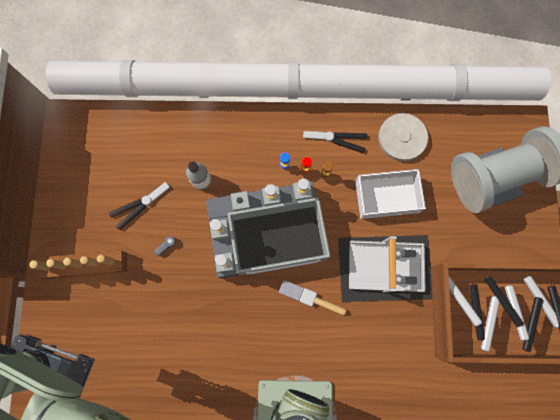

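View pics/scene0.png

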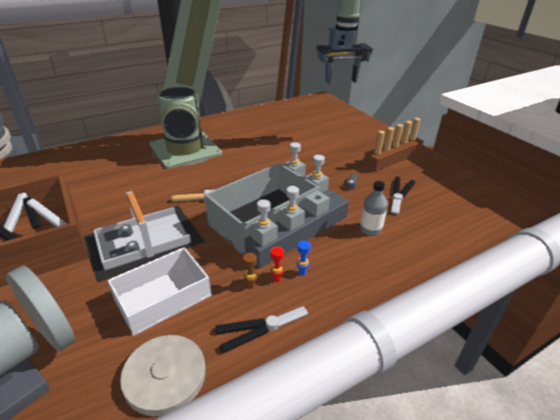

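The top view shows four studs, at (304,186), (270,190), (217,227) and (222,262). The socket at (239,200) is empty. One blank lies on the bench at (165,245) and two sit in the tray near (405,265), with the pan at (390,194). The blue, red and brown studs are decoys.

```bash
python3 - <<'E'
from h import *
P=world('top0')
im=cv2.imread('pics/top0.png')
def reg(u0,u1,v0,v1,z0,z1):
    Q=P[v0:v1,u0:u1].reshape(-1,3);return Q[(Q[:,2]>z0)&(Q[:,2]<z1)]
def rect(n,Q):
    r=cv2.minAreaRect(Q[:,:2].astype(np.float32));print(n,len(Q),np.round(r[0],1),np.round(r[1],1),round(r[2],1),'zmed',np.round(np.median(Q[:,2]),1))
rect('tub+studs top',reg(200,335,180,280,90,108))
for n,(u,v) in dict(far_m90=(304,186),far0=(270,190),l45=(217,227),l_50=(222,262)).items():
    Q=reg(u-13,u+13,v-13,v+13,150,175);print(n,len(Q),np.round(Q.mean(0),1) if len(Q) else '', np.round((Q.min(0)+Q.max(0))/2,1))
rect('pan rim',reg(350,432,165,225,52,70))
rect('traywalls',reg(340,432,236,300,22,40))
rect('handle',reg(380,405,230,300,95,125))
rect('mat',P[np.where((im.max(2)<60)&(P[...,2]<9))][:0] if 0 else reg(336,436,232,306,1.7,5))
rect('blank',reg(150,182,230,262,10,30))
rect('bottle',reg(180,215,160,192,100,160))
Q=reg(340,432,236,300,12,24);print(len(Q))
print('bench',np.nanmedian(P[300:340,150:250,2]))
E
```

```text
tub+studs top 1640 [552.1  94.3] [279.  321.9] 10.7 zmed 98.3
far_m90 97 [632.9 -13.  162. ] [633.7 -13.6 161.8]
far0 101 [616.   75.4 161.8] [615.5  75.5 159.5]
l45 103 [517.9 218.5 162. ] [518.  218.8 159.6]
l_50 104 [425.  201.4 161.8] [424.6 201.9 160.2]
pan rim 351 [ 641.2 -276. ] [122.3 182.1] 6.1 zmed 57.5
traywalls 542 [ 428.1 -265.1] [214.7 147.6] 89.1 zmed 26.2
handle 373 [ 427.8 -261.7] [ 16.3 146.1] 87.8 zmed 107.2
mat 1738 [ 423.  -268.7] [215.4 300.7] 0.7 zmed 3.3
blank 195 [480.3 389.4] [28.6 70.2] 37.6 zmed 18.3
bottle 224 [677.6 288.4] [41.6 47.1] 28.0 zmed 115.0
315
bench -1.6722323594722184
```

```bash
python3 - <<'E'
import cv2,numpy as np
a=cv2.imread('pics/top0.png')
x=cv2.resize(a[150:310,330:440],None,fx=4,fy=4,interpolation=2)[:600]
y=cv2.resize(a[180:282,145:240],None,fx=3.6,fy=4.5,interpolation=2)
h=max(x.shape[0],y.shape[0]);c=np.zeros((h,x.shape[1]+y.shape[1],3),np.uint8);c[:x.shape[0],:x.shape[1]]=x;c[:y.shape[0],x.shape[1]:]=y
cv2.imwrite('pics/crop1.png',c);print(c.shape)
E
```

```text
(600, 782, 3)
```

View pics/crop1.png

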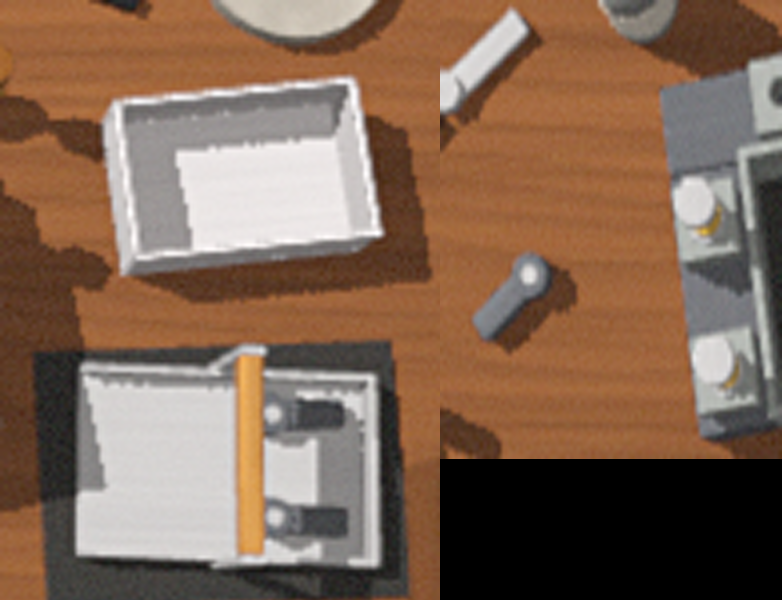

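The tray holds two blanks. The pan and mat are clear, and the four stud heads are located. I'll fit the tub pose and start moving.

```bash
python3 - <<'E'
from h import *
from scipy.optimize import least_squares
loc=np.array([[115,-90],[115,0],[45,160],[-50,160.]]);m=np.array([[632.9,-13],[616,75.4],[517.9,218.5],[425,201.4]])
def f(p):
    c,s=np.cos(p[2]),np.sin(p[2]);return (loc@np.array([[c,s],[-s,c]])+p[:2]-m).ravel()
r=least_squares(f,[503,54,.18]);print(r.x[:2],np.degrees(r.x[2]),np.round(r.fun,1));np.save('tub.npy',r.x)
print((f(r.x).reshape(-1,2)+m).round(1))
print('delta to l_50 z210',delta([425,201.5,210]))
E
```

```text
[503.38297804  53.61162901] 10.724917337001262 [ 0.2 -0.4  0.4 -0.4 -0.1  0.7 -0.5  0.1]
[[633.1 -13.4]
 [616.4  75. ]
 [517.8 219.2]
 [424.5 201.5]]
delta to l_50 z210 [-0.2514  0.3417  0.0036]
```

```bash
python3 -m pendant '[{"xyz":[-0.02,0.03,0],"roll":-4,"jaw":0},{"xyz":[-0.05,0.07,0],"roll":-9,"jaw":0},{"xyz":[-0.08,0.115,0],"roll":-14,"jaw":0},{"xyz":[-0.115,0.16,0],"roll":-19,"jaw":0},{"xyz":[-0.15,0.205,0],"roll":-24,"jaw":0},{"xyz":[-0.19,0.255,0],"roll":-28.7,"jaw":0},{"xyz":[-0.225,0.305,0],"roll":-28.7,"jaw":0},{"xyz":[-0.251,0.342,0],"roll":-28.7,"jaw":0}]' 40
python3 -m pendant '[{"xyz":[0,0,0],"roll":0,"jaw":0},{"xyz":[0,0,0],"roll":0,"jaw":0},{"xyz":[0,0,0],"roll":0,"jaw":0},{"xyz":[0,0,0],"roll":0,"jaw":0},{"xyz":[0,0,0],"roll":0,"jaw":0},{"xyz":[0,0,0],"roll":0,"jaw":0},{"xyz":[0,0,0],"roll":0,"jaw":0},{"xyz":[0,0,0],"roll":0,"jaw":0}]'
python3 - <<'E'
from h import *
grab('wrist','w1');P=world('w1');s=env.state();print(s['ee_pos'],s['ee_rot'],s['force'])
Q=P.reshape(-1,3);Q=Q[(Q[:,2]>152)&(Q[:,2]<180)]
for c in [(633.1,-13.4),(616.4,75),(517.8,219.2),(424.5,201.5)]:
    q=Q[np.hypot(*(Q[:,:2]-c).T)<25]
    if len(q)>20: print(c,len(q),q.mean(0).round(1),((q.min(0)+q.max(0))/2).round(1))
print(delta([424.5,201.5,136]))
E
```

```text
time_s: 1.15
ee_pos: [426.5, 200.0, 213.9]
ee_rot: [180.0, 0.0, 100.6]
force: [0.2, 0.6, -0.1]
gripper_width: 91.1
time_s: 2.15
ee_pos: [425.5, 202.2, 213.9]
ee_rot: [180.0, -0.0, 100.7]
force: [0.2, 0.0, 0.1]
gripper_width: 91.4
[425.51193393 202.16396595 213.93927235] [ 1.79998847e+02 -3.66126979e-03  1.00659472e+02] [-0.32044865  0.90721039 -0.17385835]
(517.8, 219.2) 1278 [516.7 218.3 163.2] [518.2 218.7 159.1]
(424.5, 201.5) 1697 [424.3 200.8 163.3] [426.1 201.1 159.1]
[-0.0005 -0.0011  0.0779]
```

View pics/w1.png

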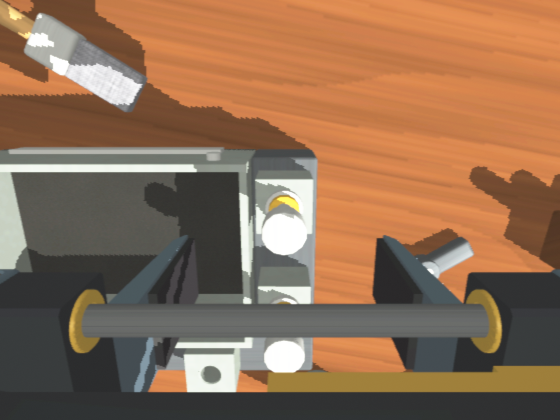

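The wrist view shows the stud heads at (283,235) and (283,352), both within 1 mm of the fit. Next I'll descend on the first stud, grip it and tug 8.5 mm.

```bash
python3 -m pendant '[{"xyz":[0,0,0.02],"roll":0,"jaw":0},{"xyz":[0,-0.001,0.045],"roll":0,"jaw":0},{"xyz":[0,-0.001,0.066],"roll":0,"jaw":0.2},{"xyz":[0,-0.001,0.076],"roll":0,"jaw":0.4},{"xyz":[0,-0.001,0.078],"roll":0,"jaw":0.5},{"xyz":[0,-0.001,0.078],"roll":0,"jaw":0.6},{"xyz":[0,-0.001,0.078],"roll":0,"jaw":0.8},{"xyz":[0,-0.001,0.078],"roll":0,"jaw":1}]' 40
python3 -m pendant '[{"xyz":[0,0,0],"roll":0,"jaw":1},{"xyz":[0,0,0],"roll":0,"jaw":1},{"xyz":[0,0,0],"roll":0,"jaw":1},{"xyz":[0,0,0],"roll":0,"jaw":1},{"xyz":[0,0,-0.001],"roll":0,"jaw":1},{"xyz":[0,0,-0.002],"roll":0,"jaw":1},{"xyz":[0,0,-0.003],"roll":0,"jaw":1},{"xyz":[0,0,-0.004],"roll":0,"jaw":1}]'
```

```text
time_s: 3.2
ee_pos: [424.8, 202.2, 136.5]
ee_rot: [179.9, -0.0, 100.7]
force: [-0.2, -1.1, 0.5]
gripper_width: 34.0
time_s: 4.2
ee_pos: [424.8, 201.2, 139.0]
ee_rot: [-180.0, 0.1, 100.7]
force: [4.1, -4.4, -6.2]
gripper_width: 29.2
```

```bash
python3 -m pendant '[{"xyz":[0,0,-0.001],"roll":0,"jaw":1},{"xyz":[0,0,-0.002],"roll":0,"jaw":1},{"xyz":[0,0,-0.003],"roll":0,"jaw":1},{"xyz":[0,0,-0.004],"roll":0,"jaw":1},{"xyz":[0,0,-0.0045],"roll":0,"jaw":1},{"xyz":[0,0,-0.0045],"roll":0,"jaw":1},{"xyz":[0,0,-0.0045],"roll":0,"jaw":1},{"xyz":[0,0,-0.0045],"roll":0,"jaw":1}]'

```

```text
time_s: 5.2
ee_pos: [424.8, 201.2, 142.6]
ee_rot: [-180.0, 0.1, 100.7]
force: [4.8, -3.4, -11.3]
gripper_width: 29.2
```

```bash
python3 -m pendant '[{"xyz":[0,0,-0.0004],"roll":0,"jaw":1},{"xyz":[0,0,-0.0008],"roll":0,"jaw":1},{"xyz":[0,0,-0.0008],"roll":0,"jaw":1},{"xyz":[0,0,0.001],"roll":0,"jaw":1},{"xyz":[0,0,0.003],"roll":0,"jaw":1},{"xyz":[0,0,0.005],"roll":0,"jaw":1},{"xyz":[0,0,0.007],"roll":0,"jaw":1},{"xyz":[0,0,0.0085],"roll":0,"jaw":1}]'
python3 -m pendant '[{"xyz":[0,0,0],"roll":0,"jaw":0.7},{"xyz":[0,0,0],"roll":0,"jaw":0.4},{"xyz":[0,0,0],"roll":0,"jaw":0.1},{"xyz":[0,0,0],"roll":0,"jaw":0},{"xyz":[0,0,-0.02],"roll":0,"jaw":0},{"xyz":[0,0,-0.045],"roll":0,"jaw":0},{"xyz":[0,0,-0.065],"roll":0,"jaw":0},{"xyz":[0,0,-0.07],"roll":0,"jaw":0}]'
python3 -m pendant '[{"xyz":[0,0.02,0],"roll":0,"jaw":0},{"xyz":[0,0.05,0],"roll":0,"jaw":0},{"xyz":[0,0.08,0],"roll":0,"jaw":0},{"xyz":[0,0.095,0],"roll":0,"jaw":0},{"xyz":[0,0.095,0.02],"roll":0,"jaw":0},{"xyz":[0,0.095,0.045],"roll":0,"jaw":0},{"xyz":[0,0.095,0.065],"roll":0,"jaw":0},{"xyz":[0,0.095,0.07],"roll":0,"jaw":0}]'
python3 - <<'E'
from h import *
print(delta([517.8,219,136]))
grab('top','t1')
E
```

```text
time_s: 6.2
ee_pos: [425.0, 201.3, 136.3]
ee_rot: [180.0, 0.1, 100.7]
force: [-0.8, -6.0, 10.7]
gripper_width: 29.1
time_s: 7.2
ee_pos: [425.1, 202.5, 207.0]
ee_rot: [179.9, -0.1, 100.7]
force: [-0.7, 0.3, -0.1]
gripper_width: 90.8
time_s: 8.2
ee_pos: [516.4, 219.2, 134.3]
ee_rot: [-179.8, 0.0, 100.7]
force: [0.3, -0.5, 0.5]
gripper_width: 91.1
[-0.0004  0.0014 -0.0017]
```

```bash
python3 -m pendant '[{"xyz":[0,0.001,-0.002],"roll":0,"jaw":0.4},{"xyz":[0,0.001,-0.002],"roll":0,"jaw":0.6},{"xyz":[0,0.001,-0.002],"roll":0,"jaw":0.8},{"xyz":[0,0.001,-0.002],"roll":0,"jaw":1},{"xyz":[0,0.001,-0.002],"roll":0,"jaw":1},{"xyz":[0,0.001,-0.002],"roll":0,"jaw":1},{"xyz":[0,0.001,-0.002],"roll":0,"jaw":1},{"xyz":[0,0.001,-0.002],"roll":0,"jaw":1}]' 40
python3 -m pendant '[{"xyz":[0,0,0],"roll":0,"jaw":1},{"xyz":[0,0,-0.001],"roll":0,"jaw":1},{"xyz":[0,0,-0.002],"roll":0,"jaw":1},{"xyz":[0,0,-0.003],"roll":0,"jaw":1},{"xyz":[0,0,-0.004],"roll":0,"jaw":1},{"xyz":[0,0,-0.005],"roll":0,"jaw":1},{"xyz":[0,0,-0.006],"roll":0,"jaw":1},{"xyz":[0,0,-0.006],"roll":0,"jaw":1}]'
```

```text
time_s: 9.25
ee_pos: [519.0, 218.9, 137.9]
ee_rot: [-180.0, 0.1, 100.7]
force: [0.4, -5.0, 0.5]
gripper_width: 29.3
time_s: 10.25
ee_pos: [518.9, 218.9, 142.3]
ee_rot: [-179.9, 0.1, 100.7]
force: [3.5, -4.2, -7.8]
gripper_width: 29.5
```

```bash
python3 -m pendant '[{"xyz":[0,0,-0.001],"roll":0,"jaw":1},{"xyz":[0,0,-0.002],"roll":0,"jaw":1},{"xyz":[0,0,-0.003],"roll":0,"jaw":1},{"xyz":[0,0,-0.004],"roll":0,"jaw":1},{"xyz":[0,0,-0.0045],"roll":0,"jaw":1},{"xyz":[0,0,-0.0045],"roll":0,"jaw":1},{"xyz":[0,0,-0.0045],"roll":0,"jaw":1},{"xyz":[0,0,-0.0045],"roll":0,"jaw":1}]'
python3 -m pendant '[{"xyz":[0,0,0.002],"roll":0,"jaw":1},{"xyz":[0,0,0.004],"roll":0,"jaw":1},{"xyz":[0,0,0.006],"roll":0,"jaw":1},{"xyz":[0,0,0.008],"roll":0,"jaw":1},{"xyz":[0,0,0.0095],"roll":0,"jaw":1},{"xyz":[0,0,0.0095],"roll":0,"jaw":0.7},{"xyz":[0,0,0.0095],"roll":0,"jaw":0.4},{"xyz":[0,0,0.0095],"roll":0,"jaw":0.1}]'
python3 -m pendant '[{"xyz":[0,0,0],"roll":0,"jaw":0},{"xyz":[0,0,0],"roll":0,"jaw":0},{"xyz":[0,0,-0.01],"roll":0,"jaw":0},{"xyz":[0,0,-0.025],"roll":0,"jaw":0},{"xyz":[0,0,-0.045],"roll":0,"jaw":0},{"xyz":[0,0,-0.065],"roll":0,"jaw":0},{"xyz":[0,0,-0.075],"roll":0,"jaw":0},{"xyz":[0,0,-0.075],"roll":0,"jaw":0}]'
python3 - <<'E'
from h import *
print(delta([616.4,75,136]),delta([633.1,-13.4,136]))
E
```

```text
time_s: 11.25
ee_pos: [518.9, 218.9, 145.6]
ee_rot: [-179.9, 0.1, 100.7]
force: [5.2, -3.9, -13.2]
gripper_width: 29.2
time_s: 12.25
ee_pos: [518.8, 220.5, 139.0]
ee_rot: [180.0, -0.1, 100.6]
force: [-0.4, 1.4, 0.1]
gripper_width: 46.0
time_s: 13.25
ee_pos: [519.3, 220.0, 215.1]
ee_rot: [179.9, -0.0, 100.7]
force: [1.1, -0.2, -0.8]
gripper_width: 91.1
[-0.1605  0.0684  0.0792] [-0.2504  0.0685  0.0791]
```

```bash
python3 -m pendant '[{"xyz":[-0.03,0.015,0],"roll":0,"jaw":0},{"xyz":[-0.075,0.035,0],"roll":0,"jaw":0},{"xyz":[-0.12,0.055,0],"roll":0,"jaw":0},{"xyz":[-0.15,0.067,0],"roll":0,"jaw":0},{"xyz":[-0.1605,0.068,0.01],"roll":0,"jaw":0},{"xyz":[-0.1605,0.068,0.03],"roll":0,"jaw":0},{"xyz":[-0.1605,0.068,0.055],"roll":0,"jaw":0},{"xyz":[-0.1605,0.068,0.075],"roll":0,"jaw":0}]'
python3 -m pendant '[{"xyz":[0,0,0.002],"roll":0,"jaw":0.2},{"xyz":[0,0,0.004],"roll":0,"jaw":0.4},{"xyz":[0,0,0.004],"roll":0,"jaw":0.6},{"xyz":[0,0,0.004],"roll":0,"jaw":0.8},{"xyz":[0,0,0.004],"roll":0,"jaw":1},{"xyz":[0,0,0.004],"roll":0,"jaw":1},{"xyz":[0,0,0.004],"roll":0,"jaw":1},{"xyz":[0,0,0.004],"roll":0,"jaw":1}]' 40
python3 -m pendant '[{"xyz":[0,0,0],"roll":0,"jaw":1},{"xyz":[0,0,-0.001],"roll":0,"jaw":1},{"xyz":[0,0,-0.002],"roll":0,"jaw":1},{"xyz":[0,0,-0.003],"roll":0,"jaw":1},{"xyz":[0,0,-0.004],"roll":0,"jaw":1},{"xyz":[0,0,-0.005],"roll":0,"jaw":1},{"xyz":[0,0,-0.006],"roll":0,"jaw":1},{"xyz":[0,0,-0.006],"roll":0,"jaw":1}]'
```

```text
time_s: 14.25
ee_pos: [613.6, 75.5, 136.7]
ee_rot: [-179.8, -0.1, 100.7]
force: [0.3, 0.8, -0.2]
gripper_width: 90.9
time_s: 15.25
ee_pos: [615.6, 74.2, 135.1]
ee_rot: [180.0, 0.0, 100.7]
force: [0.0, -0.9, 0.0]
gripper_width: 28.6
time_s: 16.25
ee_pos: [615.5, 74.2, 139.8]
ee_rot: [-180.0, 0.0, 100.7]
force: [4.1, -3.6, -8.4]
gripper_width: 28.9
```

Good as well. I'll finish the tug, release and go on to the fourth.

```bash
python3 -m pendant '[{"xyz":[0,0,-0.001],"roll":0,"jaw":1},{"xyz":[0,0,-0.002],"roll":0,"jaw":1},{"xyz":[0,0,-0.003],"roll":0,"jaw":1},{"xyz":[0,0,-0.004],"roll":0,"jaw":1},{"xyz":[0,0,-0.0045],"roll":0,"jaw":1},{"xyz":[0,0,-0.0045],"roll":0,"jaw":1},{"xyz":[0,0,-0.0045],"roll":0,"jaw":1},{"xyz":[0,0,-0.0045],"roll":0,"jaw":1}]'
python3 -m pendant '[{"xyz":[0,0,0.002],"roll":0,"jaw":1},{"xyz":[0,0,0.004],"roll":0,"jaw":1},{"xyz":[0,0,0.006],"roll":0,"jaw":1},{"xyz":[0,0,0.008],"roll":0,"jaw":1},{"xyz":[0,0,0.0095],"roll":0,"jaw":1},{"xyz":[0,0,0.0095],"roll":0,"jaw":0.7},{"xyz":[0,0,0.0095],"roll":0,"jaw":0.4},{"xyz":[0,0,0.0095],"roll":0,"jaw":0.1}]'
python3 -m pendant '[{"xyz":[0,0,0],"roll":0,"jaw":0},{"xyz":[0,0,0],"roll":0,"jaw":0},{"xyz":[0,0,-0.02],"roll":0,"jaw":0},{"xyz":[0,0,-0.045],"roll":0,"jaw":0},{"xyz":[0,0,-0.06],"roll":0,"jaw":0},{"xyz":[-0.03,0,-0.06],"roll":0,"jaw":0},{"xyz":[-0.07,0,-0.06],"roll":0,"jaw":0},{"xyz":[-0.09,0,-0.06],"roll":0,"jaw":0}]'
python3 -m pendant '[{"xyz":[0,0,0.02],"roll":0,"jaw":0},{"xyz":[0,0,0.045],"roll":0,"jaw":0},{"xyz":[0,0,0.06],"roll":0,"jaw":0},{"xyz":[0,0,0.06],"roll":0,"jaw":0.4},{"xyz":[0,0,0.06],"roll":0,"jaw":0.6},{"xyz":[0,0,0.06],"roll":0,"jaw":0.8},{"xyz":[0,0,0.06],"roll":0,"jaw":1},{"xyz":[0,0,0.06],"roll":0,"jaw":1}]' 40
python3 -m pendant '[{"xyz":[0,0,0],"roll":0,"jaw":1},{"xyz":[0,0,0],"roll":0,"jaw":1},{"xyz":[0,0,-0.001],"roll":0,"jaw":1},{"xyz":[0,0,-0.002],"roll":0,"jaw":1},{"xyz":[0,0,-0.003],"roll":0,"jaw":1},{"xyz":[0,0,-0.004],"roll":0,"jaw":1},{"xyz":[0,0,-0.005],"roll":0,"jaw":1},{"xyz":[0,0,-0.006],"roll":0,"jaw":1}]'
```

```text
time_s: 17.25
ee_pos: [615.3, 74.3, 143.1]
ee_rot: [-179.9, 0.0, 100.7]
force: [5.7, -3.4, -13.2]
gripper_width: 29.2
time_s: 18.25
ee_pos: [615.2, 75.6, 136.6]
ee_rot: [180.0, -0.1, 100.7]
force: [-1.3, 0.4, 0.3]
gripper_width: 46.1
time_s: 19.25
ee_pos: [632.1, -15.2, 195.7]
ee_rot: [-180.0, -0.0, 100.6]
force: [0.5, 0.5, 0.2]
gripper_width: 91.3
time_s: 20.25
ee_pos: [632.2, -13.8, 136.3]
ee_rot: [180.0, 0.0, 100.7]
force: [-1.2, 0.5, -0.7]
gripper_width: 43.9
time_s: 21.25
ee_pos: [632.1, -13.8, 142.0]
ee_rot: [180.0, -0.0, 100.7]
force: [-1.1, -0.9, -1.3]
gripper_width: 28.8
```

The fourth stud is loose, since there's no resistance. I'll lift it out and recheck the pan.

```bash
python3 -m pendant '[{"xyz":[0,0,-0.01],"roll":0,"jaw":1},{"xyz":[0,0,-0.025],"roll":0,"jaw":1},{"xyz":[0,0,-0.04],"roll":0,"jaw":1},{"xyz":[0,0,-0.055],"roll":0,"jaw":1},{"xyz":[0,0,-0.07],"roll":0,"jaw":1},{"xyz":[0,0,-0.08],"roll":0,"jaw":1},{"xyz":[-0.03,0,-0.085],"roll":0,"jaw":1},{"xyz":[-0.06,0,-0.085],"roll":0,"jaw":1}]'
python3 - <<'E'
from h import *
im,_=grab('top','t2');P=world('t2')
def rect(n,u0,u1,v0,v1,z0,z1):
    Q=P[v0:v1,u0:u1].reshape(-1,3);Q=Q[(Q[:,2]>z0)&(Q[:,2]<z1)]
    if len(Q): r=cv2.minAreaRect(Q[:,:2].astype(np.float32));print(n,len(Q),np.round(r,1) if 0 else [np.round(r[0],1),np.round(r[1],1),round(r[2],1)])
rect('pan',350,432,165,225,52,70);rect('tray',340,432,236,300,22,40);rect('blank',150,182,230,262,10,30)
print(delta([641,-276,230]),env.state()['force'])
for c in [(285,158),(307,162),(327,168)]: print(P[c[1],c[0]])
E
```

```text
time_s: 22.25
ee_pos: [643.5, -73.1, 227.8]
ee_rot: [179.9, 0.0, 100.7]
force: [0.3, 0.9, -0.2]
gripper_width: 29.4
pan 235 [array([ 641. , -276.2]), array([121.8, 181.1]), 6.4]
tray 511 [array([ 425.4, -290.8]), array([167.2, 147.1]), 86.0]
blank 193 [array([478. , 387.3]), array([27.3, 70.5]), 43.8]
[-0.1946 -0.0393 -0.002 ] [ 1.65155562 -3.19150085 -2.13684578]
[729.31932036  35.70217631  91.81804703]
[719.55342856 -28.32003091  87.34904227]
[619.18133008 -59.47106714 358.05961387]
```

View pics/t2.png

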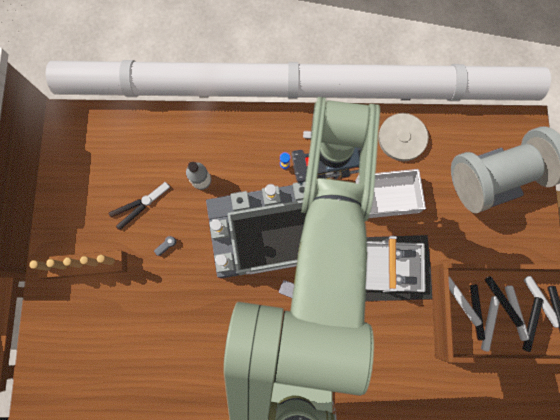

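The pan is still at (641,-276). The loose stud goes there now.

```bash
python3 -m pendant '[{"xyz":[-0.03,-0.006,0],"roll":0,"jaw":1},{"xyz":[-0.07,-0.014,0],"roll":0,"jaw":1},{"xyz":[-0.11,-0.022,0],"roll":0,"jaw":1},{"xyz":[-0.15,-0.03,0],"roll":0,"jaw":1},{"xyz":[-0.18,-0.036,0],"roll":0,"jaw":1},{"xyz":[-0.194,-0.039,0.02],"roll":0,"jaw":1},{"xyz":[-0.194,-0.039,0.05],"roll":0,"jaw":1},{"xyz":[-0.194,-0.039,0.08],"roll":0,"jaw":1}]'
python3 -m pendant '[{"xyz":[0,0,0.025],"roll":0,"jaw":1},{"xyz":[0,0,0.05],"roll":0,"jaw":1},{"xyz":[0,0,0.065],"roll":0,"jaw":1},{"xyz":[0,0,0.073],"roll":0,"jaw":1},{"xyz":[0,0,0.076],"roll":0,"jaw":1},{"xyz":[0,0,0.076],"roll":0,"jaw":1},{"xyz":[0,0,0.076],"roll":0,"jaw":1},{"xyz":[0,0,0.076],"roll":0,"jaw":1}]'
```

```text
time_s: 23.3
ee_pos: [640.1, -269.7, 144.5]
ee_rot: [-179.9, -0.1, 100.7]
force: [-0.1, 0.2, -2.4]
gripper_width: 28.6
time_s: 24.3
ee_pos: [641.0, -270.8, 71.6]
ee_rot: [179.9, 0.0, 100.7]
force: [0.5, 0.7, -1.3]
gripper_width: 28.7
```

```bash
python3 -m pendant '[{"xyz":[0,0,0],"roll":0,"jaw":0.6},{"xyz":[0,0,0],"roll":0,"jaw":0.3},{"xyz":[0,0,0],"roll":0,"jaw":0},{"xyz":[0,0,0],"roll":0,"jaw":0},{"xyz":[0,0,-0.04],"roll":0,"jaw":0},{"xyz":[0,0,-0.09],"roll":0,"jaw":0},{"xyz":[0,-0.02,-0.12],"roll":0,"jaw":0},{"xyz":[0,-0.05,-0.14],"roll":0,"jaw":0}]'
python3 -m pendant '[{"xyz":[0,-0.03,0],"roll":2,"jaw":0},{"xyz":[0,-0.06,0],"roll":4,"jaw":0},{"xyz":[0,-0.09,0],"roll":6,"jaw":0},{"xyz":[0,-0.12,0],"roll":8,"jaw":0},{"xyz":[0,-0.15,0],"roll":10,"jaw":0},{"xyz":[0,-0.17,0],"roll":12,"jaw":0},{"xyz":[0,-0.17,0],"roll":12,"jaw":0},{"xyz":[0,-0.17,0],"roll":12,"jaw":0}]'
python3 - <<'E'
from h import *
im,_=grab('scene','s2');a=cv2.resize(im[135:325,100:350],None,fx=3,fy=3,interpolation=2);cv2.imwrite('pics/s2c.png',a)
grab('wrist','w2');grab('top','t3');print(env.state()['ee_pos'],env.state()['ee_rot'])
E
```

```text
time_s: 25.3
ee_pos: [592.0, -280.0, 212.8]
ee_rot: [179.9, 0.1, 100.7]
force: [-1.0, -0.2, -0.0]
gripper_width: 91.2
time_s: 26.3
ee_pos: [425.4, -311.5, 211.0]
ee_rot: [179.9, 0.0, 88.7]
force: [-0.4, -0.2, -1.0]
gripper_width: 91.0
[ 425.3902727  -311.23958882  210.74960941] [ 1.79985229e+02 -1.00066241e-02  8.87170170e+01]
```

View pics/s2c.png

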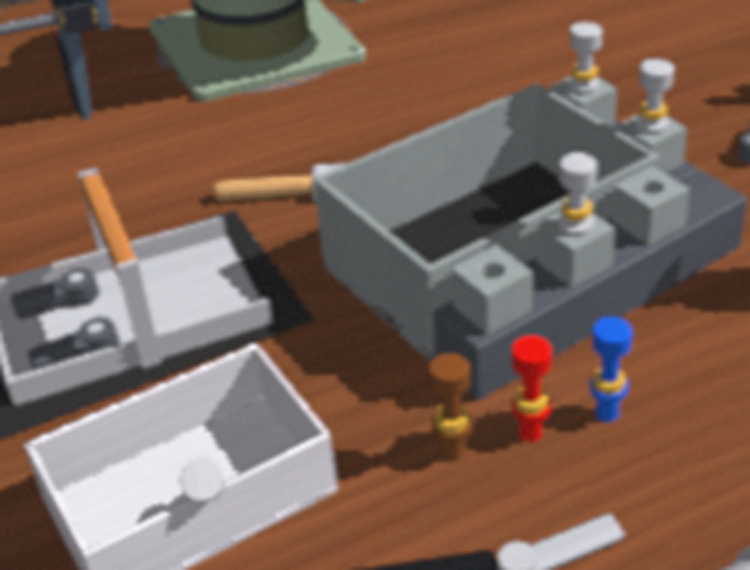

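View pics/w2.png

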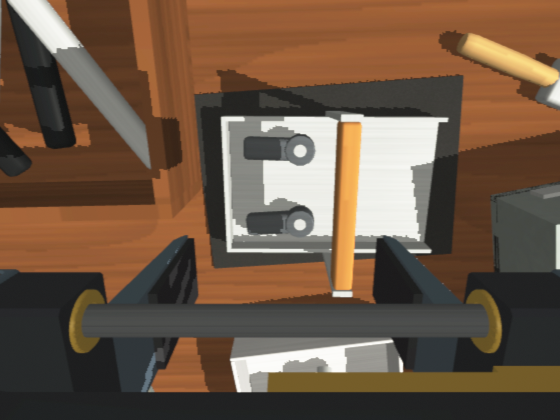

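The scene crop shows raised collars on all three good studs, near crop (585,72), (655,110) and (578,210). The loose stud is inside the pan at crop (203,478). The wrist view shows the tray handle running from (348,120) to (343,290), with two blanks behind it.

```bash
python3 - <<'E'
from h import *
P=world('w2')
def rect(n,Q):
    r=cv2.minAreaRect(Q[:,:2].astype(np.float32));print(n,len(Q),np.round(r[0],1),np.round(r[1],1),round(r[2],1),'z',np.round(np.percentile(Q[:,2],[5,50,95]),1))
Q=P[100:300,210:460].reshape(-1,3)
rect('handle',Q[(Q[:,2]>102)&(Q[:,2]<115)])
q=P[100:262,215:455].reshape(-1,3);rect('walls',q[(q[:,2]>22)&(q[:,2]<34)])
W=P[120:245,222:234].reshape(-1,3);W=W[(W[:,2]>22)&(W[:,2]<34)];print('endwall top',W.mean(0).round(1),np.ptp(W,0).round(1))
print('upright widths',[ (k,np.ptp(Q[(Q[:,2]>k)&(Q[:,2]<k+10)][:,:2],0).round(1)) for k in (35,50,70)])
for n in('t3',):
    T=world(n);C=T[185:275,225:335].reshape(-1,3);rect('tubrim',C[(C[:,2]>94)&(C[:,2]<104)])
print(delta([428,-262,79]))
E
```

```text
handle 3892 [ 428.  -263.5] [ 16.5 148.6] 88.5 z [106.9 109.9 111.2]
walls 5509 [ 427.5 -265.5] [214.5 147.8] 88.8 z [23.8 27.7 30.5]
endwall top [ 419.9 -369.8   27.5] [126.2  15.    8.1]
upright widths [(35, array([147. ,   7.4])), (50, array([147.1,  19.4])), (70, array([146.8,   4. ]))]
tubrim 1317 [527.4  72.5] [223.4 289.2] 10.5 z [ 94.8  98.6 102.5]
[0.0493 0.0015 0.1318]
```

```bash
python3 -m pendant '[{"xyz":[0.02,0,0],"roll":0,"jaw":0},{"xyz":[0.04,0.001,0.01],"roll":0,"jaw":0},{"xyz":[0.048,0.0015,0.03],"roll":0,"jaw":0},{"xyz":[0.048,0.0015,0.06],"roll":0,"jaw":0},{"xyz":[0.048,0.0015,0.09],"roll":0,"jaw":0},{"xyz":[0.048,0.0015,0.115],"roll":0,"jaw":0},{"xyz":[0.048,0.0015,0.13],"roll":0,"jaw":0},{"xyz":[0.048,0.0015,0.132],"roll":0,"jaw":0}]'
python3 -m pendant '[{"xyz":[0,0,0],"roll":0,"jaw":0.4},{"xyz":[0,0,0],"roll":0,"jaw":0.6},{"xyz":[0,0,0],"roll":0,"jaw":0.8},{"xyz":[0,0,0],"roll":0,"jaw":1},{"xyz":[0,0,0],"roll":0,"jaw":1},{"xyz":[0,0,0],"roll":0,"jaw":1},{"xyz":[0,0,-0.005],"roll":0,"jaw":1},{"xyz":[0,0,-0.015],"roll":0,"jaw":1}]' 40
python3 -m pendant '[{"xyz":[0,0,-0.015],"roll":0,"jaw":1},{"xyz":[0,0,-0.03],"roll":0,"jaw":1},{"xyz":[0,0,-0.05],"roll":0,"jaw":1},{"xyz":[0,0,-0.07],"roll":0,"jaw":1},{"xyz":[0,0,-0.09],"roll":0,"jaw":1},{"xyz":[0,0,-0.105],"roll":0,"jaw":1},{"xyz":[0,0,-0.115],"roll":0,"jaw":1},{"xyz":[0,0,-0.12],"roll":0,"jaw":1}]'
python3 - <<'E'
from h import *
print(delta([507.5,32,215]),env.state()['ee_pos'])
E
```

```text
time_s: 27.45
ee_pos: [426.7, -262.3, 78.1]
ee_rot: [-179.9, -0.1, 88.7]
force: [0.6, -0.2, 0.7]
gripper_width: 91.1
time_s: 28.45
ee_pos: [426.8, -263.2, 94.0]
ee_rot: [-179.9, -0.0, 88.7]
force: [0.9, 0.5, -5.2]
gripper_width: 15.8
time_s: 29.45
ee_pos: [427.1, -263.4, 214.3]
ee_rot: [180.0, -0.0, 88.7]
force: [0.5, -0.0, -5.5]
gripper_width: 15.7
[ 0.2972  0.0735 -0.0007] [ 427.11796272 -263.3578436   214.31591315]
```

```bash
python3 -m pendant '[{"xyz":[0.006,0.0015,0],"roll":0,"jaw":1},{"xyz":[0.02,0.005,0],"roll":-1,"jaw":1},{"xyz":[0.04,0.01,0],"roll":-2,"jaw":1},{"xyz":[0.063,0.016,0],"roll":-3,"jaw":1},{"xyz":[0.09,0.022,0],"roll":-4,"jaw":1},{"xyz":[0.118,0.029,0],"roll":-5,"jaw":1},{"xyz":[0.146,0.036,0],"roll":-6,"jaw":1},{"xyz":[0.174,0.043,0],"roll":-7,"jaw":1}]'
python3 -m pendant '[{"xyz":[0.028,0.003,0],"roll":-1,"jaw":1},{"xyz":[0.053,0.006,0],"roll":-2,"jaw":1},{"xyz":[0.075,0.009,0],"roll":-3,"jaw":1},{"xyz":[0.093,0.011,0],"roll":-4,"jaw":1},{"xyz":[0.107,0.013,0],"roll":-4.7,"jaw":1},{"xyz":[0.117,0.014,0],"roll":-5,"jaw":1},{"xyz":[0.122,0.0147,0],"roll":-5,"jaw":1},{"xyz":[0.124,0.015,0],"roll":-5,"jaw":1}]'
python3 - <<'E'
from h import *
print(delta([506.6,32,215]),env.state()['ee_pos'],env.state()['ee_rot'])
grab('wrist','w3');P=world('w3');grab('scene','s3');grab('top','t4')
t=np.load('tub.npy');c,s=np.cos(t[2]),np.sin(t[2]);L=P.copy();L[...,0]=c*(P[...,0]-t[0])+s*(P[...,1]-t[1]);L[...,1]=-s*(P[...,0]-t[0])+c*(P[...,1]-t[1])
np.save('L3.npy',L)
m=(L[...,2]>94)&(L[...,2]<104)
for y0 in range(-140,140,20):
    q=L[m&(abs(L[...,1]-y0)<5)&(L[...,0]<-60)]; 
    if len(q)>5: print('near wall y',y0,np.percentile(q[:,0],[5,95]).round(1))
m=(L[...,2]>122)&(L[...,2]<165)&(abs(L[...,0])<90)
print('tray local extents',np.percentile(L[m],[1,99],axis=0).round(1))
E
```

```text
time_s: 30.45
ee_pos: [474.0, -88.4, 213.4]
ee_rot: [-179.9, -0.1, 95.8]
force: [0.2, -0.4, -5.1]
gripper_width: 15.5
time_s: 31.45
ee_pos: [476.9, 34.4, 213.9]
ee_rot: [-180.0, 0.0, 100.7]
force: [0.6, 0.2, -4.7]
gripper_width: 15.8
[-0.0079  0.0288 -0.0011] [476.88137744  34.43231857 213.88292087] [-1.79994498e+02  1.00173411e-02  1.00662553e+02]
near wall y 100 [-83.4 -78.1]
near wall y 120 [-83.3 -61.7]
tray local extents [[ -89.  -121.5  127.2]
 [  40.4  157.1  164.3]]
```

View pics/w3.png

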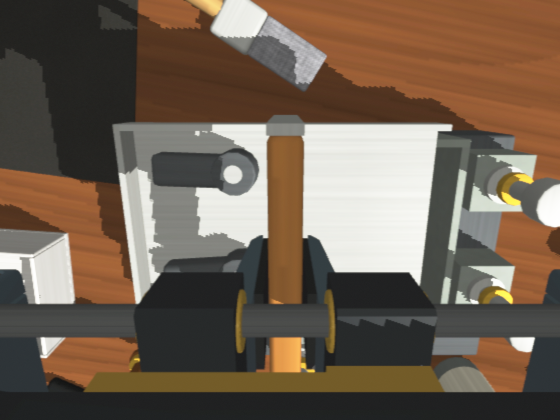

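The wrist view shows the tray held level over the tub, with both blanks at (200,170) and (205,268). The near tub wall measures where I expected it. I'll centre the tray and lower it to just above the rim.

```bash
python3 -m pendant '[{"xyz":[-0.002,0.006,0],"roll":0,"jaw":1},{"xyz":[-0.005,0.015,0],"roll":0,"jaw":1},{"xyz":[-0.007,0.024,0],"roll":0,"jaw":1},{"xyz":[-0.008,0.03,0.005],"roll":0,"jaw":1},{"xyz":[-0.008,0.03,0.014],"roll":0,"jaw":1},{"xyz":[-0.008,0.03,0.024],"roll":0,"jaw":1},{"xyz":[-0.008,0.03,0.03],"roll":0,"jaw":1},{"xyz":[-0.008,0.03,0.032],"roll":0,"jaw":1}]'
python3 -m pendant '[{"xyz":[0,0,0.002],"roll":0,"jaw":1},{"xyz":[0,0,0.004],"roll":0,"jaw":1},{"xyz":[0,0,0.006],"roll":0,"jaw":1},{"xyz":[0.001,0,0.008],"roll":0,"jaw":1},{"xyz":[0.002,0,0.01],"roll":0,"jaw":1},{"xyz":[0.004,0,0.012],"roll":0,"jaw":1},{"xyz":[0.006,0,0.014],"roll":0,"jaw":1},{"xyz":[0.008,0,0.016],"roll":0,"jaw":1}]' 10
python3 - <<'E'
from h import *
print(delta([507.5,32,181]),env.state()['ee_pos'],env.state()['force']);grab('wrist','w4')
E
```

```text
time_s: 32.6
ee_pos: [508.1, 33.9, 184.1]
ee_rot: [179.8, -0.2, 100.6]
force: [-4.0, 7.0, 12.3]
gripper_width: 16.0
time_s: 33.6
ee_pos: [506.5, 39.3, 165.5]
ee_rot: [-180.0, 0.1, 100.7]
force: [1.8, 0.4, -0.3]
gripper_width: 19.6
[-0.0074 -0.0004 -0.0155] [506.47931688  39.28496565 165.50297964] [ 1.75308741  0.42263163 -0.26504862]
```

```bash
python3 - <<'E'
from h import *
im,_=grab('scene','s4');a=cv2.resize(im[80:300,120:380],None,fx=2.7,fy=2.7,interpolation=2)
b=cv2.imread('pics/w4.png');cv2.imwrite('pics/s4c.png',a)
P=world('w4');
for u,v in [(130,200),(125,150),(200,140),(350,150),(420,150),(440,200)]: print((u,v),P[v,u].round(1))
E
```

```text
(130, 200) [507.3 -65.5 102.6]
(125, 150) [474.6 -70.8 102.7]
(200, 140) [460.9 -26.7  91.8]
(350, 150) [451.   77.5  67.6]
(420, 150) [444.3 148.4  14.8]
(440, 200) [483.2 175.6  23. ]
```

View pics/s4c.png

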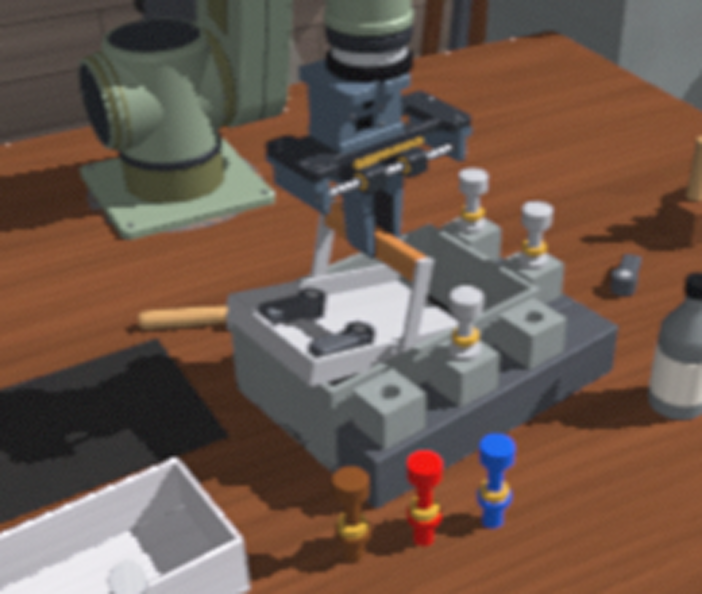

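The tray's closed end slipped just inside the right rim, with its wall top at z 102 and tub y -118. I'll raise it, shift it 25 mm to the right and repeat with more overlap.

```bash
python3 -m pendant '[{"xyz":[0,0,-0.004],"roll":0,"jaw":1},{"xyz":[0,0,-0.01],"roll":0,"jaw":1},{"xyz":[0,0,-0.018],"roll":0,"jaw":1},{"xyz":[0,0,-0.026],"roll":0,"jaw":1},{"xyz":[0,0,-0.034],"roll":0,"jaw":1},{"xyz":[0,0,-0.04],"roll":0,"jaw":1},{"xyz":[0,0,-0.045],"roll":0,"jaw":1},{"xyz":[0,0,-0.045],"roll":0,"jaw":1}]' 40
python3 - <<'E'
from h import *
print(delta([510.7,15.3,181]),env.state()['ee_pos'],env.state()['force'],env.state()['gripper_width']);grab('wrist','w5')
P=world('w5')
for u,v in [(130,200),(125,150),(180,180),(200,140),(350,150),(350,200),(410,150)]: print((u,v),P[v,u].round(1))
E
```

```text
time_s: 34.7
ee_pos: [506.6, 40.0, 211.3]
ee_rot: [180.0, -0.0, 100.7]
force: [0.5, -0.3, -5.6]
gripper_width: 15.8
[-0.0251 -0.0005  0.0303] [506.55894343  40.02251919 211.29956069] [ 0.54912691 -0.32720343 -5.57459556] 15.76149507864735
(130, 200) [509.4 -66.9 142.3]
(125, 150) [476.4 -73.5 139.6]
(180, 180) [488.5 -34.2 144.9]
(200, 140) [462.6 -28.2 126.2]
(350, 150) [450.1  76.2 124.7]
(350, 200) [485.4  84.6 125.4]
(410, 150) [442.2 117.2 126.1]
```

```bash
python3 -m pendant '[{"xyz":[-0.005,0,0],"roll":0,"jaw":1},{"xyz":[-0.013,0,0],"roll":0,"jaw":1},{"xyz":[-0.02,0,0],"roll":0,"jaw":1},{"xyz":[-0.025,0,0],"roll":0,"jaw":1},{"xyz":[-0.025,0,0.005],"roll":0,"jaw":1},{"xyz":[-0.025,0,0.01],"roll":0,"jaw":1},{"xyz":[-0.025,0,0.014],"roll":0,"jaw":1},{"xyz":[-0.025,0,0.016],"roll":0,"jaw":1}]'
python3 -m pendant '[{"xyz":[0,0,0.002],"roll":0,"jaw":1},{"xyz":[0,0,0.004],"roll":0,"jaw":1},{"xyz":[0,0,0.006],"roll":0,"jaw":1},{"xyz":[0.001,0,0.008],"roll":0,"jaw":1},{"xyz":[0.003,0,0.011],"roll":0,"jaw":1},{"xyz":[0.005,0,0.014],"roll":0,"jaw":1},{"xyz":[0.008,0,0.017],"roll":0,"jaw":1},{"xyz":[0.011,0,0.02],"roll":0,"jaw":1}]' 20
python3 - <<'E'
from h import *
grab('wrist','w6')
P=world('w6')
for u,v in [(130,200),(125,150),(180,180),(200,140),(350,150),(350,200),(410,150)]: print((u,v),P[v,u].round(1))
E
```

```text
time_s: 35.75
ee_pos: [510.8, 15.6, 194.5]
ee_rot: [-180.0, -0.0, 100.7]
force: [-0.8, 0.1, -5.5]
gripper_width: 15.6
time_s: 36.75
ee_pos: [509.7, 27.1, 176.7]
ee_rot: [179.8, -0.0, 100.7]
force: [-2.6, 2.9, 5.1]
gripper_width: 17.4
(130, 200) [513.7 -80.9 104.9]
(125, 150) [479.6 -86.  105.8]
(180, 180) [489.4 -44.8 119.4]
(200, 140) [465.  -39.6  98.2]
(350, 150) [454.   64.4  84.1]
(350, 200) [490.2  73.2  84.4]
(410, 150) [450.5 132.9  12.3]
```

```bash
python3 -m pendant '[{"xyz":[0.002,0,0.004],"roll":0,"jaw":1},{"xyz":[0.004,0,0.008],"roll":0,"jaw":1},{"xyz":[0.006,0,0.012],"roll":0,"jaw":1},{"xyz":[0.008,0,0.016],"roll":0,"jaw":1},{"xyz":[0.01,0,0.02],"roll":0,"jaw":1},{"xyz":[0.012,0,0.024],"roll":0,"jaw":1},{"xyz":[0.014,0,0.027],"roll":0,"jaw":1},{"xyz":[0.015,0,0.03],"roll":0,"jaw":1}]' 20
python3 - <<'E'
from h import *
grab('wrist','w7')
P=world('w7')
for u,v in [(130,200),(125,150),(180,180),(200,140),(350,150),(350,200),(410,150)]: print((u,v),P[v,u].round(1))
E
```

```text
time_s: 37.8
ee_pos: [506.6, 44.0, 146.7]
ee_rot: [179.8, -0.3, 100.6]
force: [-3.7, 11.8, 7.1]
gripper_width: 22.6
(130, 200) [503.  -55.5  95.9]
(125, 150) [472.1 -60.5  95.7]
(180, 180) [481.6 -23.3 106.7]
(200, 140) [460.1 -20.   79.4]
(350, 150) [452.5  85.4  37.1]
(350, 200) [491.7  95.3  35. ]
(410, 150) [445.6 140.2  11.6]
```

View pics/w7.png

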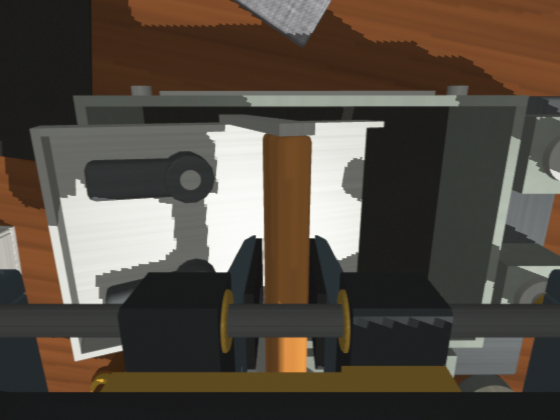

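The tray leans 21.6° with its closed end on the right rim, and the blanks at (150,180) and (165,285) haven't slid yet. I'll release it so the lip rests on the tub floor, then lift by the end wall.

```bash
python3 -m pendant '[{"xyz":[0,0,0],"roll":0,"jaw":0.7},{"xyz":[0,0,0],"roll":0,"jaw":0.4},{"xyz":[0,0,0],"roll":0,"jaw":0.1},{"xyz":[0,0,0],"roll":0,"jaw":0},{"xyz":[0,0,-0.02],"roll":0,"jaw":0},{"xyz":[0,0,-0.05],"roll":0,"jaw":0},{"xyz":[0,0,-0.08],"roll":0,"jaw":0},{"xyz":[0,0,-0.1],"roll":0,"jaw":0}]' 20
python3 -m pendant '[{"xyz":[-0.01,0,-0.01],"roll":0,"jaw":0},{"xyz":[-0.03,0,-0.02],"roll":0,"jaw":0},{"xyz":[-0.06,0,-0.03],"roll":0,"jaw":0},{"xyz":[-0.09,0,-0.03],"roll":0,"jaw":0},{"xyz":[-0.11,0,-0.03],"roll":0,"jaw":0},{"xyz":[-0.12,0,-0.03],"roll":0,"jaw":0},{"xyz":[-0.12,0,-0.03],"roll":0,"jaw":0},{"xyz":[-0.12,0,-0.03],"roll":0,"jaw":0}]' 20
python3 - <<'E'
from h import *
grab('wrist','w8');P=world('w8');np.save('P8.npy',P);print(env.state()['ee_pos'])
E
```

```text
time_s: 38.85
ee_pos: [506.9, 40.4, 246.6]
ee_rot: [179.9, 0.1, 100.6]
force: [-0.5, 0.5, 0.2]
gripper_width: 90.6
time_s: 39.85
ee_pos: [528.3, -76.3, 274.8]
ee_rot: [-180.0, -0.0, 100.7]
force: [-0.3, -0.5, 0.2]
gripper_width: 91.3
[528.24778149 -76.25702161 274.90477696]
```

View pics/w8.png

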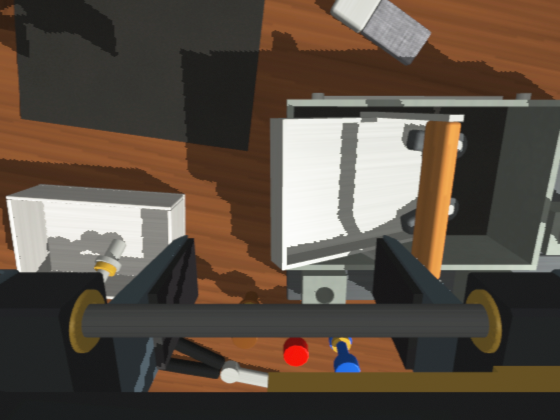

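The blanks have slid down to the lip, under the bar at (435,145) and (430,210). The tray's end wall is at columns 272–285.

```bash
python3 - <<'E'
from h import *
P=np.load('P8.npy');t=np.load('tub.npy');c,s=np.cos(t[2]),np.sin(t[2])
L=P.copy();L[...,0]=c*(P[...,0]-t[0])+s*(P[...,1]-t[1]);L[...,1]=-s*(P[...,0]-t[0])+c*(P[...,1]-t[1])
for v in (135,160,190,240):
    print(v,[(u,*L[v,u].round(0).astype(int)) for u in (266,270,273,276,279,282,285,288,292,300,320,350,380)])
print('delta per: TCP tub frame',c*(528.25-t[0])+s*(-76.26-t[1]),-s*(528.25-t[0])+c*(-76.26-t[1]))
for v,u in((140,415),(215,410),(140,460),(210,455)):print(L[v,u].round(0))
E
```

```text
135 [(266, np.int64(-43), np.int64(-155), np.int64(0)), (270, np.int64(-53), np.int64(-145), np.int64(114)), (273, np.int64(-53), np.int64(-143), np.int64(118)), (276, np.int64(-53), np.int64(-140), np.int64(123)), (279, np.int64(-54), np.int64(-137), np.int64(128)), (282, np.int64(-54), np.int64(-135), np.int64(134)), (285, np.int64(-54), np.int64(-132), np.int64(132)), (288, np.int64(-52), np.int64(-129), np.int64(106)), (292, np.int64(-52), np.int64(-125), np.int64(103)), (300, np.int64(-51), np.int64(-118), np.int64(100)), (320, np.int64(-51), np.int64(-98), np.int64(90)), (350, np.int64(-49), np.int64(-67), np.int64(74)), (380, np.int64(-48), np.int64(-32), np.int64(56))]
160 [(266, np.int64(-13), np.int64(-155), np.int64(1)), (270, np.int64(-30), np.int64(-146), np.int64(111)), (273, np.int64(-31), np.int64(-143), np.int64(116)), (276, np.int64(-31), np.int64(-140), np.int64(122)), (279, np.int64(-9223372036854775808), np.int64(-9223372036854775808), np.int64(-9223372036854775808)), (282, np.int64(-33), np.int64(-135), np.int64(134)), (285, np.int64(-33), np.int64(-132), np.int
[... 1149 characters left out ...]
76, np.int64(45), np.int64(-140), np.int64(123)), (279, np.int64(42), np.int64(-138), np.int64(129)), (282, np.int64(41), np.int64(-135), np.int64(133)), (285, np.int64(41), np.int64(-132), np.int64(133)), (288, np.int64(51), np.int64(-129), np.int64(107)), (292, np.int64(51), np.int64(-125), np.int64(106)), (300, np.int64(53), np.int64(-117), np.int64(100)), (320, np.int64(58), np.int64(-95), np.int64(88)), (350, np.int64(65), np.int64(-60), np.int64(71)), (380, np.int64(-16), np.int64(-85), np.int64(278))]
delta per: TCP tub frame 0.26432250430786297 -132.23062783593952
[-42.   7.  52.]
[44. 12. 46.]
[-41.  62.  38.]
[41. 69. 34.]<stdin>:5: RuntimeWarning: invalid value encountered in cast
```

```bash
python3 - <<'E'
from h import *
P=np.load('P8.npy');t=np.load('tub.npy');c,s=np.cos(t[2]),np.sin(t[2])
L=P.copy();L[...,0]=c*(P[...,0]-t[0])+s*(P[...,1]-t[1]);L[...,1]=-s*(P[...,0]-t[0])+c*(P[...,1]-t[1])
for u in (290,300,310,330): print(u,[tuple(L[v,u].round(0)) for v in range(108,130,2)])
w=t[:2]+np.array([[c,-s],[s,c]])@[-67,-112];print(w,delta([*w,200]))
E
```

```text
290 [(np.float64(-76.0), np.float64(-127.0), np.float64(100.0)), (np.float64(-74.0), np.float64(-127.0), np.float64(101.0)), (np.float64(-72.0), np.float64(-127.0), np.float64(100.0)), (np.float64(-70.0), np.float64(-127.0), np.float64(101.0)), (np.float64(-69.0), np.float64(-127.0), np.float64(100.0)), (np.float64(-67.0), np.float64(-128.0), np.float64(113.0)), (np.float64(-66.0), np.float64(-128.0), np.float64(130.0)), (np.float64(-65.0), np.float64(-128.0), np.float64(130.0)), (np.float64(-62.0), np.float64(-127.0), np.float64(107.0)), (np.float64(-60.0), np.float64(-127.0), np.float64(105.0)), (np.float64(-58.0), np.float64(-127.0), np.float64(107.0))]
300 [(np.float64(-74.0), np.float64(-115.0), np.float64(10.0)), (np.float64(-72.0), np.float64(-115.0), np.float64(13.0)), (np.float64(-70.0), np.float64(-115.0), np.float64(12.0)), (np.float64(-68.0), np.float64(-115.0), np.float64(13.0)), (np.float64(-65.0), np.float64(-114.0), np.float64(12.0)), (np.float64(-67.0), np.float64(-119.0), np.float64(113.0)), (np.float64(-66.0), np.float64(-119.0), np.float64(125.0)), (np.float64(-65
[... 881 characters left out ...]

330 [(np.float64(-74.0), np.float64(-80.0), np.float64(13.0)), (np.float64(-72.0), np.float64(-80.0), np.float64(12.0)), (np.float64(-70.0), np.float64(-80.0), np.float64(12.0)), (np.float64(-68.0), np.float64(-80.0), np.float64(14.0)), (np.float64(-66.0), np.float64(-80.0), np.float64(13.0)), (np.float64(-67.0), np.float64(-92.0), np.float64(109.0)), (np.float64(-66.0), np.float64(-92.0), np.float64(112.0)), (np.float64(-64.0), np.float64(-92.0), np.float64(111.0)), (np.float64(-61.0), np.float64(-89.0), np.float64(86.0)), (np.float64(-59.0), np.float64(-88.0), np.float64(84.0)), (np.float64(-57.0), np.float64(-88.0), np.float64(85.0))]
[458.39585647 -68.90024344] [ 0.0202 -0.0673  0.0749]
```

```bash
python3 -m pendant '[{"xyz":[0.002,-0.008,0],"roll":10,"jaw":0},{"xyz":[0.004,-0.018,0],"roll":20,"jaw":0},{"xyz":[0.006,-0.028,0],"roll":30,"jaw":0},{"xyz":[0.008,-0.038,0],"roll":40,"jaw":0},{"xyz":[0.011,-0.048,0],"roll":50,"jaw":0},{"xyz":[0.014,-0.058,0],"roll":60,"jaw":0},{"xyz":[0.016,-0.064,0],"roll":70,"jaw":0},{"xyz":[0.0162,-0.0658,0],"roll":80,"jaw":0}]'
python3 -m pendant '[{"xyz":[0,0,0.005],"roll":5,"jaw":0.1},{"xyz":[0,0,0.02],"roll":10,"jaw":0.2},{"xyz":[0,0,0.045],"roll":10,"jaw":0.3},{"xyz":[0,0,0.07],"roll":10,"jaw":0.4},{"xyz":[0,0,0.085],"roll":10,"jaw":0.5},{"xyz":[0,0,0.09],"roll":10,"jaw":0.5},{"xyz":[0,0,0.09],"roll":10,"jaw":0.5},{"xyz":[0,0,0.09],"roll":10,"jaw":0.5}]'
python3 - <<'E'
from h import *
s=env.state();print(s['ee_pos'],s['ee_rot'],s['gripper_width'],delta([460.6,-72.6,112]))
E
```

```text
time_s: 40.9
ee_pos: [460.2, -72.4, 275.2]
ee_rot: [-180.0, -0.0, 20.4]
force: [0.1, -0.4, 1.0]
gripper_width: 91.0
time_s: 41.9
ee_pos: [461.3, -73.3, 185.8]
ee_rot: [180.0, -0.1, 10.7]
force: [-0.5, 0.3, 0.2]
gripper_width: 45.8
[461.33884259 -73.28744484 185.76342557] [ 1.79968639e+02 -9.83371463e-02  1.06667507e+01] 45.768039993894035 [-0.0007 -0.0009  0.0738]
```

```bash
python3 -m pendant '[{"xyz":[-0.0005,0,0.015],"roll":0,"jaw":0.5},{"xyz":[-0.0005,0,0.035],"roll":0,"jaw":0.5},{"xyz":[-0.0005,0,0.055],"roll":0,"jaw":0.5},{"xyz":[-0.0005,0,0.068],"roll":0,"jaw":0.5},{"xyz":[-0.0005,0,0.073],"roll":0,"jaw":0.5},{"xyz":[-0.0005,0,0.073],"roll":0,"jaw":0.7},{"xyz":[-0.0005,0,0.073],"roll":0,"jaw":0.9},{"xyz":[-0.0005,0,0.073],"roll":0,"jaw":1}]' 60
python3 -m pendant '[{"xyz":[0,0,0],"roll":0,"jaw":1},{"xyz":[0,0,0],"roll":0,"jaw":1},{"xyz":[0,0,0],"roll":0,"jaw":1},{"xyz":[0,0,-0.002],"roll":0,"jaw":1},{"xyz":[0,0,-0.005],"roll":0,"jaw":1},{"xyz":[0,0,-0.01],"roll":0,"jaw":1},{"xyz":[0,0,-0.015],"roll":0,"jaw":1},{"xyz":[0,0,-0.02],"roll":0,"jaw":1}]'
```

```text
time_s: 42.9
ee_pos: [462.1, -72.5, 113.3]
ee_rot: [-180.0, -0.3, 10.6]
force: [1.0, 3.6, 0.5]
gripper_width: 18.7
time_s: 43.9
ee_pos: [460.3, -73.4, 132.3]
ee_rot: [180.0, -0.0, 10.7]
force: [-0.1, 0.5, -4.3]
gripper_width: 3.7
```

```bash
python3 -m pendant '[{"xyz":[0,0,-0.006],"roll":0,"jaw":1},{"xyz":[0,0,-0.014],"roll":0,"jaw":1},{"xyz":[0,0,-0.023],"roll":0,"jaw":1},{"xyz":[0,0,-0.032],"roll":0,"jaw":1},{"xyz":[0,0,-0.041],"roll":0,"jaw":1},{"xyz":[0,0,-0.05],"roll":0,"jaw":1},{"xyz":[0,0,-0.056],"roll":0,"jaw":1},{"xyz":[0,0,-0.06],"roll":0,"jaw":1}]'
python3 - <<'E'
from h import *
im,_=grab('scene','s5');a=cv2.resize(im[60:300,120:400],None,fx=2.5,fy=2.5,interpolation=2)
w,_=grab('wrist','w9');grab('top','t5')
cv2.imwrite('pics/s5c.png',a);print(env.state()['ee_pos'])
E
```

```text
time_s: 44.9
ee_pos: [460.2, -73.3, 192.3]
ee_rot: [180.0, -0.0, 10.7]
force: [0.3, -0.1, -3.6]
gripper_width: 3.5
[460.21694953 -73.30353655 191.94059   ]
```

View pics/s5c.png

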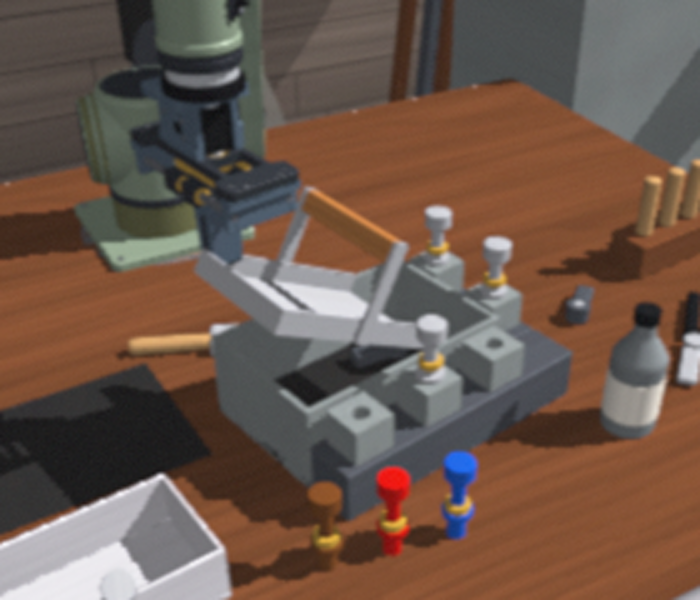

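The scene crop shows the tray held about 28° nose-down over the tub, empty, with the blanks left inside. Next I'll carry it back to the mat, first checking the mat and tilt numbers.

```bash
python3 -m pendant '[{"xyz":[0,0,-0.008],"roll":0,"jaw":1},{"xyz":[0,0,-0.02],"roll":0,"jaw":1},{"xyz":[0,0,-0.035],"roll":0,"jaw":1},{"xyz":[0,0,-0.05],"roll":0,"jaw":1},{"xyz":[0,0.003,-0.058],"roll":0,"jaw":1},{"xyz":[0,0.01,-0.06],"roll":0,"jaw":1},{"xyz":[0,0.022,-0.06],"roll":0,"jaw":1},{"xyz":[0,0.035,-0.06],"roll":0,"jaw":1}]'
python3 - <<'E'
from h import *
print(env.state()['ee_pos'],delta([360,-317,252]))
P=world('w9');t=np.load('tub.npy');im=cv2.imread('pics/w9.png')
T=world('t5');Q=T[225:315,330:440].reshape(-1,3);I=cv2.imread('pics/t5.png')[225:315,330:440].reshape(-1,3)
m=(I.max(1)<75)&(Q[:,2]>0)&(Q[:,2]<9);r=cv2.minAreaRect(Q[m,:2].astype(np.float32));print('mat',m.sum(),r)
E
```

```text
time_s: 46.05
ee_pos: [466.6, -108.7, 251.4]
ee_rot: [-180.0, 0.1, 10.7]
force: [0.0, 0.8, -4.0]
gripper_width: 3.3
[ 466.62534235 -108.69715004  251.37762034] [-0.1433  0.185  -0.0005]
mat 2616 ((404.12945556640625, -260.13580322265625), (229.17587280273438, 282.68194580078125), 0.7849411964416504)
```

```bash
python3 -m pendant '[{"xyz":[-0.01,0.013,0],"roll":1,"jaw":1},{"xyz":[-0.025,0.033,0],"roll":3,"jaw":1},{"xyz":[-0.045,0.058,0],"roll":5,"jaw":1},{"xyz":[-0.068,0.088,0],"roll":7,"jaw":1},{"xyz":[-0.091,0.118,0],"roll":9,"jaw":1},{"xyz":[-0.114,0.148,0],"roll":11,"jaw":1},{"xyz":[-0.133,0.172,0],"roll":12,"jaw":1},{"xyz":[-0.143,0.185,0],"roll":12,"jaw":1}]'
python3 -m pendant '[{"xyz":[0,0,0.01],"roll":0,"jaw":1},{"xyz":[0,0,0.03],"roll":0,"jaw":1},{"xyz":[0,0,0.055],"roll":0,"jaw":1},{"xyz":[0,0,0.08],"roll":0,"jaw":1},{"xyz":[0,0,0.105],"roll":0,"jaw":1},{"xyz":[0,0,0.123],"roll":0,"jaw":1},{"xyz":[0,0,0.13],"roll":0,"jaw":1},{"xyz":[0,0,0.13],"roll":0,"jaw":1}]'
python3 - <<'E'
from h import *
s=env.state();print(s['ee_pos'],s['ee_rot'],s['force']);grab('wrist','w10');grab('scene','s6')
P=world('w10');Q=P.reshape(-1,3);Q=Q[(Q[:,0]>380)&(Q[:,0]<400)&(Q[:,1]<-100)&(Q[:,1]>-400)]
for y in range(-400,-100,25):
    q=Q[abs(Q[:,1]-y)<5]; print(y,len(q),np.median(q[:,2]).round(0) if len(q) else '')
E
```

```text
time_s: 47.05
ee_pos: [359.0, -317.4, 251.7]
ee_rot: [-180.0, 0.0, -1.5]
force: [-0.4, -0.1, -3.5]
gripper_width: 3.6
time_s: 48.05
ee_pos: [360.6, -315.3, 121.6]
ee_rot: [-179.9, 0.0, -1.3]
force: [-0.0, 0.6, -3.2]
gripper_width: 3.5
[ 360.58711046 -315.25948952  121.59850305] [-1.79944477e+02  2.66666229e-02 -1.29283089e+00] [-0.02836688  0.60098775 -3.21344533]
-400 0 
-375 0 
-350 0 
-325 223 112.0
-300 706 100.0
-275 2344 214.0
-250 607 74.0
-225 565 60.0
-200 138 166.0
-175 0 
-150 0 
-125 0
```

```bash
python3 -m pendant '[{"xyz":[0,0,0.008],"roll":0,"jaw":1},{"xyz":[0,0,0.016],"roll":0,"jaw":1},{"xyz":[0,0.003,0.024],"roll":0,"jaw":1},{"xyz":[0,0.006,0.032],"roll":0,"jaw":1},{"xyz":[0,0.01,0.042],"roll":0,"jaw":1},{"xyz":[0,0.014,0.052],"roll":0,"jaw":1},{"xyz":[0,0.019,0.064],"roll":0,"jaw":1},{"xyz":[0,0.022,0.074],"roll":0,"jaw":1}]' 30
python3 -m pendant '[{"xyz":[0,0.003,0.008],"roll":0,"jaw":1},{"xyz":[0,0.005,0.016],"roll":0,"jaw":1},{"xyz":[0,0.006,0.022],"roll":0,"jaw":1},{"xyz":[0,0.007,0.027],"roll":0,"jaw":1},{"xyz":[0,0.007,0.03],"roll":0,"jaw":1},{"xyz":[0,0.007,0.03],"roll":0,"jaw":1},{"xyz":[0,0.007,0.03],"roll":0,"jaw":1},{"xyz":[0,0.007,0.03],"roll":0,"jaw":1}]' 20
```

```text
time_s: 49.15
ee_pos: [360.0, -338.2, 46.9]
ee_rot: [-180.0, -0.0, -1.4]
force: [1.4, -2.2, 0.7]
gripper_width: 3.7
time_s: 50.15
ee_pos: [359.7, -345.0, 18.0]
ee_rot: [180.0, -0.0, -1.3]
force: [-1.0, 0.0, -1.8]
gripper_width: 3.7
```

Nearly flat. I'll lower a few more millimetres, release, rise and look.

```bash
python3 -m pendant '[{"xyz":[0,0,0.002],"roll":0,"jaw":1},{"xyz":[0,0,0.004],"roll":0,"jaw":1},{"xyz":[0,0,0.004],"roll":0,"jaw":0.9},{"xyz":[0,0,0.004],"roll":0,"jaw":0.8},{"xyz":[0,0,0.004],"roll":0,"jaw":0.7},{"xyz":[0,0,0.004],"roll":0,"jaw":0.6},{"xyz":[0,0,0.004],"roll":0,"jaw":0.6},{"xyz":[0,0,0.004],"roll":0,"jaw":0.6}]'
python3 -m pendant '[{"xyz":[0,0,-0.01],"roll":0,"jaw":0.6},{"xyz":[0,0,-0.03],"roll":0,"jaw":0.6},{"xyz":[0,0,-0.06],"roll":0,"jaw":0.6},{"xyz":[0,0,-0.1],"roll":0,"jaw":0.5},{"xyz":[0,0,-0.14],"roll":0,"jaw":0.3},{"xyz":[0,0,-0.18],"roll":0,"jaw":0},{"xyz":[0,0,-0.21],"roll":0,"jaw":0},{"xyz":[0,0,-0.22],"roll":0,"jaw":0}]'
python3 -m pendant '[{"xyz":[0,-0.03,0],"roll":-6,"jaw":0},{"xyz":[0.01,-0.08,0],"roll":-15,"jaw":0},{"xyz":[0.02,-0.13,0],"roll":-24,"jaw":0},{"xyz":[0.03,-0.18,0],"roll":-33,"jaw":0},{"xyz":[0.04,-0.23,0],"roll":-42,"jaw":0},{"xyz":[0.05,-0.28,0],"roll":-48,"jaw":0},{"xyz":[0.06,-0.33,0],"roll":-48,"jaw":0},{"xyz":[0.06,-0.36,0],"roll":-48,"jaw":0}]'
python3 - <<'E'
from h import *
grab('top','t6');grab('scene','s7');P=world('t6');s=env.state();print(s['time_s'],s['ee_pos'],s['ee_rot'])
def rect(n,u0,u1,v0,v1,z0,z1):
    Q=P[v0:v1,u0:u1].reshape(-1,3);Q=Q[(Q[:,2]>z0)&(Q[:,2]<z1)]
    if len(Q): r=cv2.minAreaRect(Q[:,:2].astype(np.float32));print(n,len(Q),[np.round(r[0],1),np.round(r[1],1),round(r[2],1)])
rect('tray',330,436,230,310,22,40);rect('handle',340,436,225,310,95,125);rect('blank',150,190,225,265,10,30)
E
```

```text
time_s: 51.15
ee_pos: [359.7, -345.0, 13.9]
ee_rot: [-180.0, 0.0, -1.3]
force: [0.1, -0.2, -0.6]
gripper_width: 36.5
time_s: 52.15
ee_pos: [360.3, -345.5, 236.3]
ee_rot: [179.8, -0.2, -1.3]
force: [0.4, -0.6, -0.4]
gripper_width: 82.6
time_s: 53.15
ee_pos: [427.8, 15.6, 233.1]
ee_rot: [-179.9, 0.0, 46.8]
force: [0.5, -0.1, 0.6]
gripper_width: 91.2
53.25 [427.44507352  15.79311992 233.0657492 ] [-1.79880699e+02  4.38876379e-02  4.68947809e+01]
tray 348 [array([ 406.1, -279.6]), array([251.2, 187.6]), 86.9]
handle 369 [array([ 428.2, -261.9]), array([ 17. , 146.9]), 88.5]
blank 188 [array([479.7, 388.8]), array([28.3, 69.8]), 37.9]
```

View pics/t6.png

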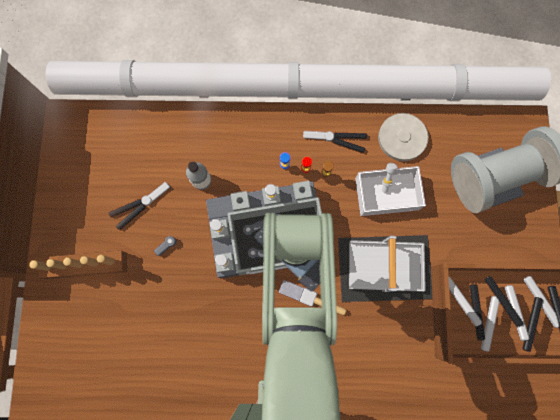

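The top view shows the tray level on its mat with the handle at (428,-262), where it started. The two blanks are in the tub near (258,235), the stud leans inside the pan at (388,180), and the bench blank is unmoved at (165,245).

```bash
python3 - <<'E'
from h import *
print(delta([475,394,100]))
P=world('t6')
for u,v in ((391,168),(390,172),(387,182),(386,188)): print((u,v),P[v,u].round(0))
Q=P[160:225,350:432].reshape(-1,3);Q=Q[(Q[:,2]>52)&(Q[:,2]<63)];r=cv2.minAreaRect(Q[:,:2].astype(np.float32));print('pan',r)
E
```

```text
[ 0.3087 -0.2234  0.1333]
(391, 168) [ 705. -272.   87.]
(390, 172) [ 695. -270.   80.]
(387, 182) [ 674. -268.   47.]
(386, 188) [ 661. -270.   26.]
pan ((649.83544921875, -276.71075439453125), (121.31090545654297, 181.775390625), 6.789450168609619)
```

```bash
python3 -m pendant '[{"xyz":[0.025,-0.018,0],"roll":2,"jaw":0},{"xyz":[0.065,-0.047,0],"roll":4,"jaw":0},{"xyz":[0.108,-0.078,0],"roll":6,"jaw":0},{"xyz":[0.151,-0.109,0],"roll":8,"jaw":0},{"xyz":[0.194,-0.14,0],"roll":9,"jaw":0},{"xyz":[0.237,-0.171,0],"roll":9,"jaw":0},{"xyz":[0.28,-0.202,0],"roll":9,"jaw":0},{"xyz":[0.3087,-0.2234,0.02],"roll":9,"jaw":0}]'
python3 -m pendant '[{"xyz":[0,0,0.02],"roll":0,"jaw":0},{"xyz":[0,0,0.05],"roll":0,"jaw":0.1},{"xyz":[0,0,0.08],"roll":0,"jaw":0.3},{"xyz":[0,0,0.103],"roll":0,"jaw":0.4},{"xyz":[0,0,0.113],"roll":0,"jaw":0.4},{"xyz":[0,0,0.113],"roll":0,"jaw":0.4},{"xyz":[0,0,0.113],"roll":0,"jaw":0.4},{"xyz":[0,0,0.113],"roll":0,"jaw":0.4}]'
python3 - <<'E'
from h import *
s=env.state();print(s['ee_pos'],s['ee_rot'],delta([475,394,5]),s['gripper_width']);grab('wrist','w11')
P=world('w11').reshape(-1,3);Q=P[(P[:,2]>10)&(P[:,2]<24)&(np.hypot(P[:,0]-478,P[:,1]-390)<50)]
r=cv2.minAreaRect(Q[:,:2].astype(np.float32));print(len(Q),r)
E
```

```text
time_s: 54.25
ee_pos: [478.8, 393.0, 214.2]
ee_rot: [180.0, -0.1, 37.7]
force: [0.9, -1.0, 0.3]
gripper_width: 91.2
time_s: 55.25
ee_pos: [478.0, 391.7, 102.0]
ee_rot: [-180.0, -0.1, 37.7]
force: [-0.3, 0.5, -0.6]
gripper_width: 54.9
[478.02563239 391.73147865 102.04806954] [-1.79998454e+02 -1.21137897e-01  3.76640605e+01] [-0.0012 -0.0036  0.097 ] 54.89887540055751
2864 ((480.60821533203125, 389.8338317871094), (28.68663215637207, 70.22163391113281), 37.75092315673828)
```

```bash
python3 -m pendant '[{"xyz":[0.001,-0.004,0.025],"roll":0,"jaw":0.4},{"xyz":[0.001,-0.004,0.055],"roll":0,"jaw":0.4},{"xyz":[0.001,-0.004,0.08],"roll":0,"jaw":0.4},{"xyz":[0.001,-0.004,0.093],"roll":0,"jaw":0.4},{"xyz":[0.001,-0.004,0.096],"roll":0,"jaw":0.4},{"xyz":[0.001,-0.004,0.096],"roll":0,"jaw":0.6},{"xyz":[0.001,-0.004,0.096],"roll":0,"jaw":0.8},{"xyz":[0.001,-0.004,0.096],"roll":0,"jaw":1}]' 40
python3 -m pendant '[{"xyz":[0,0,0],"roll":0,"jaw":1},{"xyz":[0,0,0],"roll":0,"jaw":1},{"xyz":[0,0,-0.02],"roll":0,"jaw":1},{"xyz":[0,0,-0.06],"roll":0,"jaw":1},{"xyz":[0,0,-0.11],"roll":0,"jaw":1},{"xyz":[0,0,-0.16],"roll":0,"jaw":1},{"xyz":[0,0,-0.2],"roll":0,"jaw":1},{"xyz":[0,0,-0.22],"roll":0,"jaw":1}]'
python3 - <<'E'
from h import *
print(delta([514.6,-5.4,100]))
E
```

```text
time_s: 56.3
ee_pos: [476.2, 395.5, 5.7]
ee_rot: [-180.0, -0.1, 37.7]
force: [0.2, 0.3, -0.7]
gripper_width: 27.6
time_s: 57.3
ee_pos: [476.4, 395.6, 227.6]
ee_rot: [-180.0, -0.2, 37.7]
force: [0.3, 0.1, -1.7]
gripper_width: 21.5
[-0.2152  0.3408  0.1268]
```

```bash
python3 -m pendant '[{"xyz":[-0.015,0.025,0],"roll":0,"jaw":1},{"xyz":[-0.045,0.07,0],"roll":0,"jaw":1},{"xyz":[-0.075,0.118,0],"roll":0,"jaw":1},{"xyz":[-0.105,0.166,0],"roll":0,"jaw":1},{"xyz":[-0.135,0.214,0],"roll":0,"jaw":1},{"xyz":[-0.165,0.262,0],"roll":0,"jaw":1},{"xyz":[-0.195,0.31,0],"roll":0,"jaw":1},{"xyz":[-0.215,0.341,0],"roll":0,"jaw":1}]'
python3 -m pendant '[{"xyz":[0,0,0],"roll":0,"jaw":1},{"xyz":[0,0,0.03],"roll":0,"jaw":1},{"xyz":[0,0,0.07],"roll":0,"jaw":1},{"xyz":[0,0,0.11],"roll":0,"jaw":1},{"xyz":[0,0,0.15],"roll":0,"jaw":1},{"xyz":[0,0,0.18],"roll":0,"jaw":1},{"xyz":[0,0,0.19],"roll":0,"jaw":1},{"xyz":[0,0,0.19],"roll":0,"jaw":1}]'
python3 -m pendant '[{"xyz":[0,0,0.008],"roll":0,"jaw":1},{"xyz":[0,0,0.008],"roll":0,"jaw":0.8},{"xyz":[0,0,0.008],"roll":0,"jaw":0.6},{"xyz":[0,0,0.008],"roll":0,"jaw":0.5},{"xyz":[0,0,-0.03],"roll":0,"jaw":0.5},{"xyz":[0,0,-0.08],"roll":0,"jaw":0.5},{"xyz":[0,0,-0.14],"roll":0,"jaw":0.5},{"xyz":[0,0,-0.19],"roll":0,"jaw":0.5}]'
python3 -m pendant '[{"xyz":[-0.02,-0.01,-0.01],"roll":0,"jaw":0.3},{"xyz":[-0.05,-0.02,-0.03],"roll":0,"jaw":0.3},{"xyz":[-0.09,-0.03,-0.04],"roll":0,"jaw":0.3},{"xyz":[-0.13,-0.04,-0.04],"roll":0,"jaw":0.3},{"xyz":[-0.16,-0.05,-0.04],"roll":0,"jaw":0.3},{"xyz":[-0.18,-0.06,-0.04],"roll":0,"jaw":0.3},{"xyz":[-0.18,-0.06,-0.04],"roll":0,"jaw":0.3},{"xyz":[-0.18,-0.06,-0.04],"roll":0,"jaw":0.3}]'
python3 - <<'E'
from h import *
s=env.state();print(s['time_s'],s['ee_pos'])
a,_=grab('top','t7');grab('scene','s8');b=cv2.imread('pics/s8.png')
P=world('t7')
A=cv2.resize(a[150:310,195:440],None,fx=2.4,fy=2.4,interpolation=2);B=cv2.resize(b[120:300,150:370],None,fx=3.2,fy=3.2,interpolation=2)
cv2.imwrite('pics/fA.png',A);cv2.imwrite('pics/fB.png',B)
def rect(n,u0,u1,v0,v1,z0,z1):
    Q=P[v0:v1,u0:u1].reshape(-1,3);Q=Q[(Q[:,2]>z0)&(Q[:,2]<z1)]
    if len(Q): r=cv2.minAreaRect(Q[:,:2].astype(np.float32));print(n,len(Q),[np.round(r[0],1),np.round(r[1],1),round(r[2],1)])
rect('handle',340,436,225,310,95,125);rect('pan',350,432,160,225,52,63)
E
```

```text
time_s: 58.3
ee_pos: [513.7, -8.5, 224.8]
ee_rot: [-180.0, 0.0, 37.6]
force: [0.9, 0.1, -0.5]
gripper_width: 22.1
time_s: 59.3
ee_pos: [514.0, -5.6, 34.9]
ee_rot: [-180.0, 0.0, 37.7]
force: [0.9, 0.4, -0.9]
gripper_width: 22.0
time_s: 60.3
ee_pos: [514.2, -6.2, 227.7]
ee_rot: [179.9, -0.1, 37.7]
force: [0.2, 0.9, -0.7]
gripper_width: 45.6
time_s: 61.3
ee_pos: [335.7, -68.6, 265.1]
ee_rot: [180.0, -0.1, 37.7]
force: [0.2, 0.1, 0.8]
gripper_width: 63.7
61.3 [335.74877634 -68.58170924 265.13136102]
handle 368 [array([ 428.4, -261.8]), array([ 17.1, 147.7]), 88.4]
pan 331 [array([ 649.9, -276.9]), array([120.9, 182.2]), 6.5]
```

View pics/fA.png

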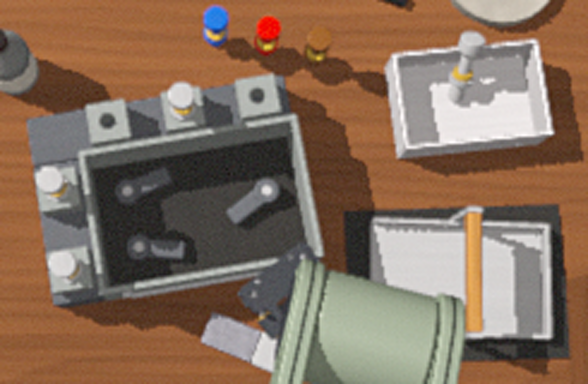

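View pics/fB.png

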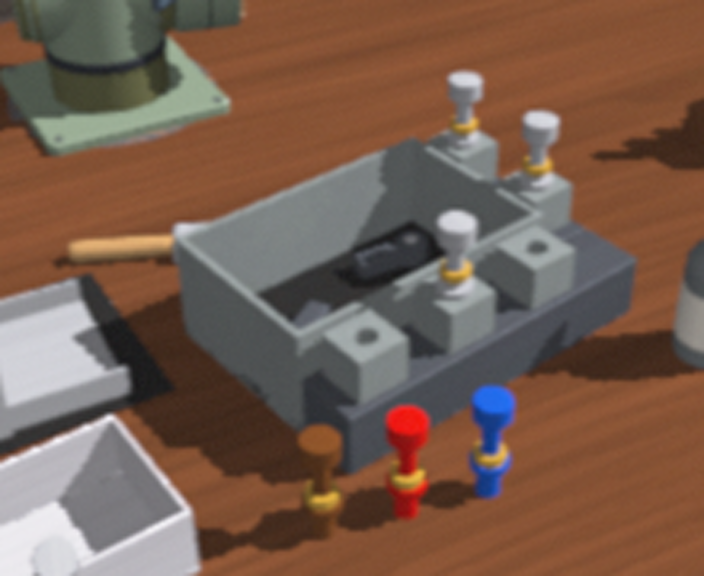

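All three blanks lie in the tub, with the tray on its mat and the stud in the pan. Stud 1's pull was the lowest, so I'll check the collar heights numerically from the scene camera before handing in.

```bash
python3 - <<'E'
from h import *
P=world('s8');b=cv2.imread('pics/s8.png').astype(int);P0=world('scene0');b0=cv2.imread('pics/scene0.png').astype(int)
for tag,P,b in(('before',P0,b0),('after',P,b)):
  y=(b[...,2]-b[...,0]>60)&(b[...,1]-b[...,0]>35)
  for n,c in dict(l_50=(424.5,201.5),l45=(517.8,219.2),far0=(616.4,75)).items():
    near=np.hypot(P[...,0]-c[0],P[...,1]-c[1])<20
    m=y&near&(P[...,2]>100)&(P[...,2]<140);h=near&(P[...,2]>146)
    print(tag,n,m.sum(),'ring z',P[m][:,2].mean().round(1),np.percentile(P[m][:,2],[5,95]).round(1),'head top',np.percentile(P[h][:,2],95).round(1))
E
```

```text
before l_50 24 ring z 113.3 [109.4 115.7] head top 166.6
before l45 29 ring z 113.3 [110.3 116.3] head top 166.1
before far0 30 ring z 113.8 [110.7 116.2] head top 166.2
after l_50 27 ring z 120.2 [116.3 123.3] head top 166.5
after l45 28 ring z 121.7 [116.9 125.3] head top 166.4
after far0 32 ring z 121.3 [118.5 123.7] head top 166.4
```

```bash
python3 - <<'E'
from workcell import env
print(env.job_done())
E
```

```text
the job is handed in; nothing more can be done
None
```

The job is handed in, at about 61 s of the 210 s allowed; no verdict was reported. All the studs are tested, every blank I could see is in the tub, and the empty tray is upright on its mat.

- **Studs:** Of the four present, three held and are back in their sockets. In the last camera check their collars had risen about 6.9, 8.4 and 7.5 mm; the allowed range is 6 to 13.5 mm. The measured forces of about 11–13 N agree. The first stud, at tub x -50, y 160, has the smallest margin.
- **Loose stud:** The fourth stud (far side, tub y -90) lifted out freely and lies in the reject pan. It leans over the far wall with its origin about 16 mm from the pan's centre. The pan shifted about 8 mm during the run; I don't know whether the falling stud or a knock did it.
- **Blanks:** I saw two blanks in the tray and one on the bench. All three are now inside the tub.
- **Tipping the tray:** The pendant can't tilt the tool, so I leaned the tray on the tub's right rim until the blanks slid out. I then lifted it by a side wall at about 28° and laid it back on the mat. On the first try its end slipped inside the rim, and I repeated it with more overlap.
- **Tray and bystanders:** The tray's handle ended within 2 mm of where it started. The shears and the bottle look unmoved in the last full top view, though I didn't measure them. The arm was clear of everything at hand-in.

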